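# Secure the gas bottle in its bracket and hang up its key

## Task

Stand the small gas bottle upright and fully home in the vee of its bracket, then swing the retaining bar across in front of it and press the snap hook on the eye until the gate has let the eye in and sprung shut. Last, take the bottle key out of the tool block and drop it handle first into the key ring on the bracket, so that it hangs by its head. Do not tip the bottle over, and leave the driver, the mirror mount and the beam dump as they are.

Things in the scene. Friction and masses are not known exactly. Their poses are not given: they have to be found in the camera images.
- bottle: Gas bottle, loose, 0.4 to 0.8 kg, plain aluminium, 60 mm diameter, 186 mm tall, upright. Origin at the centre of its underside, z up. Body to 128 mm height, sloping shoulder to 140 mm, 24 mm neck, then a round brass valve head, 36 mm diameter, from 148 to 178 mm (grip it there from above), with an 8 mm square spindle on top.
- bracket: Bottle bracket, fixed: aluminium 90 degree vee yoke, 95 to 115 mm above the table, on two posts, open to its front; nothing higher than 136 mm. Origin on the bare table, where a bottle touching both vee faces has its axis (it stands on the table). x points into the vee (roughly away from the robot), y left, z up. Posts and cross bar at x = 50 mm; left arm with the hinge at y = 64 to 76 mm.
- hinge (a point): Vertical hinge axis of the retaining bar on the left arm of the bracket, at the bar's mid height (105 mm). In the bracket's frame x = -41, y = 70 mm.
- bar (a joint): Angle of the retaining bar (rad). At 0 it is closed: it points along the bracket's -y, 6 mm clear of the bottle's front. Grows as it swings out to the front (clockwise from above); at 1.57 it points along the bracket's -x. Starts open, 0.9 to 1.4, and stays where it is left (0.05 N m of friction). Pushed shut, the eye meets the gate at about 0.23 and has passed it at about 0.05; -0.03 is the stop.
- gate (a joint): Angle of the snap hook's sprung gate (rad): 0 shut, up to 1.0 pressed into the hook. A spring shuts it; it takes 2 to 5 N at its tip, about 5 N on the hook's back. A 4 mm plate, 37 mm long, across the hook's mouth, 46 mm ahead of the bar's centre line, its tip behind the hook's nose. With the eye inside and the gate shut, the bar cannot be opened beyond about 0.16.
- hook_back (a point): On the outer side of the snap hook's straight back, 150 mm from the hinge axis, 105 mm above the table: push here. Bar: flat steel, 10 mm thick, 20 mm tall (95 to 115 mm above the table), out to 118 mm from the hinge. The hook, 12 mm round steel lying level, goes on to 187 mm, its back straight to 158 mm; its mouth looks the way the bar closes, reaching 60 mm ahead of the bar's centre line.
- eye (a point): Middle of the upright front bar of the eye, 105 mm above the table. The eye is a fixed upright loop of 8 mm round steel, 40 mm tall between bar centres, running 65 mm back (bracket +x) to its foot plate. In the bracket's frame x = -25, y = -90 mm.
- key_ring (a point): Centre of the top of the key ring, fixed on the left of the bracket: steel ring, 32 mm hole, 46 mm outside, 14 mm tall, hole axis vertical, top 112 mm above the table; free space below it down to the table. In the bracket's frame x = 20, y = 140 mm.
- key: Bottle key, a loose flat steel spanner 130 mm long, 0.19 kg, head up in a slot of the tool block. Origin at the end of its handle, z along the handle to the head. Handle 8 mm thick (x), 14 mm wide (y), 90 mm long; head a flat block 46 mm wide (y), 40 mm tall, 12 mm thick (x), with a round hole, centred 110 mm from the origin. Hung in the ring, its head rests on the ring's top by both shoulders.
- key_head (a point): Centre of the key's head. In the block it stands 122 mm above the table; hung in the ring, 20 mm above the ring's top.
- tool_block: Black plastic tool block, fixed, 60 mm (x) by 120 mm (y) by 60 mm tall, origin at the centre of its underside. The key's slot (12 by 18 mm, 48 mm deep) is at y = -35 mm, the driver's round hole at y = 38 mm.
- driver: Ball driver standing handle up in the tool block: 9 mm shaft, grey handle 26 mm in diameter, 140 mm tall in all, its top 152 mm above the table. Origin at its lower end. Not part of the job.
- mirror_mount: Mirror in a black square mount on a pillar, 117 mm tall, base 48 mm, loose, standing to the left behind the bracket. Origin at the centre of its underside. Not part of the job.
- beam_dump: Black finned beam dump, 60 x 60 x 72 mm, loose, standing to the right behind the bracket. Origin at the centre of its underside. Not part of the job.
Mind the look-alikes: they are no part of the job. What is shaped like the bottle but green is not meant.

How it is judged:
By the outcome, as a careful person would: the job done as asked, in the order asked, and still so for the second after the job is handed in, with the robot touching nothing.
It also fails if it takes over 72 s, if anything falls off the work surface, if the arm or the gripper's body presses on something with over 40 N, if the wrist force passes 120 N, or if a joint passes its speed limit or range.

## Robot

A 7-joint arm with a two-finger parallel gripper is mounted at the origin on the work surface. World frame = base frame: x ahead of the robot, y to its left, z up, the work surface at z = 0. Lengths are in m, angles in rad, forces in N, time in s.
With the tool pointing down it reaches from about 0.4 to 0.85 m from the base axis. Payload 4.5 kg.
Tool frame: the origin (TCP) lies midway between the tips of the shut fingers; the grasp point (between the pads) lies behind it (ctrl.pinch_z is the x of the grasp point in the tool frame, in m); x points along the fingers, y is the direction in which the jaws open and shut, and the axes are right-handed (so a half turn about x gives the same grasp; the last joint's range is limited). The gripper opens to 88 mm and grips with 3 to 60 N. Pads are 18 mm wide; open, the fingers measure 123 mm over their backs; the gripper's body (75 mm by 187 mm) begins 45 mm behind the grasp point.
Start: joints at [1.156, 0.689, -0.195, 1.565, 0.157, 0.902, -0.215], TCP at [0.271, -0.563, 0.239] pointing down, gripper open.
Joint ranges: [-3.01, 3.01], [-0.46, 2.08], [-1.47, 1.51], [0.13, 2.56], [-1, 4.14], [0.04, 2.09], [-2.66, 2.66]. Speed limits (rad/s): [2.57, 2.57, 3.14, 3.14, 3.14, 3.14, 3.14].

## Interface

Orientations are given as a unit quaternion [x, y, z, w].
In Python, from plant import ctrl gives the robot as it stands.
- The arm moves only by the shell command python3 -m inch 'ROWS' [FORCE]. ROWS is JSON, a list of rows, each an object with "twist": the turn, a rotation vector about the tool's x, y, z in rad, a list of three; "slide": the shift along the tool's x, y, z in mm, a list of three; "hand": the gripper's target within -1 to 1 (fully open at 1, half-way at 0, shut at -1). A call has exactly 10 rows; each row shifts and turns the commanded pose from where the row before left it, along the tool's axes as they then stand; what a row does not reach is not made up. A row lasts 1/8 s, in which the tool goes at most 62.5 mm and 10.7 degrees, less where a joint would pass 70% of its speed; a pose out of reach is approached as far as the arm can. A call is refused whole if a number of a shift passes 62.5 or a number of a turn 0.188, either way. A call with a gripper value outside its range is refused whole. The fingers move at their own pace and stop on an object; FORCE is the grip in N (left out, the last holds). Time passes only in rows, so rows that do not move let the fingers close, or fill a call up. It gives the time, the measured TCP pose, the force and the opening at its end, in the units of the state.
- ctrl.state(): the state, without advancing time (a new reading comes with each control period).
- ctrl.get_image(name): name is "scene" or "side" or "wrist"; returns a dict with "img" (480x640x3 uint8, red, green, blue), "fovy" (degrees; the focal length in pixels is half the picture's height over the tangent of half this angle, whatever the lens; pixels are square), "cx", "cy" (the principal point, pixels), "R" (3x3) and "t" (3): a world point X has camera coordinates R X + t. Camera axes: x right, y down, z forward; pixel columns grow to the right and rows downward; lengths in m; the calibration is good to about 2 mm. A picture is of the moment at which its call begins. There is no depth.
- ctrl.sign_off(): hands the job in, once; it reports no verdict.
The state is a dict: "time_s": time; "joints": joint angles; "dq": joint speeds; "joint_torque": joint torques, N m; "ee_pos": TCP position; "ee_rot": TCP orientation; "contact_force": force on the tool from outside, world axes, zero at the start; "moment": the same for the moment, N m; "width": opening from 0.0 (shut) to 1.0 (fully open).
Only numpy, scipy, OpenCV 4.12 (cv2) and the standard library are available. Lean on these libraries where they do the work, as an engineer would, in place of code of your own. Each camera call takes 0.05 s, during which the arm holds its last target.

## Working session

There is one attempt and no reset: what is moved stays moved. The work goes in short steps, Python scripts to look and compute and a shell command to move; the robot and the scene stay as the last step left them, time stands still between calls to the robot, and variables do not carry over. Pictures are saved under pics/ and viewed, and the job is handed in when it is done.

```bash
ls; mkdir -p pics; cat > h.py <<'E'
import numpy as np, cv2
from plant import ctrl
def snap(n,f):
    d=ctrl.get_image(n); cv2.imwrite('pics/'+f,d['img'][:,:,::-1]); 
    np.savez('pics/'+f+'.npz',**d); return d
def K(d):
    f=240/np.tan(np.radians(d['fovy'])/2); return f,d['cx'],d['cy']
def proj(d,X):
    f,cx,cy=K(d); c=np.array(d['R'])@np.array(X)+np.array(d['t']); return np.array([f*c[0]/c[2]+cx,f*c[1]/c[2]+cy])
def ray(d,u,v):
    f,cx,cy=K(d); R=np.array(d['R']); o=-R.T@np.array(d['t']); r=R.T@np.array([(u-cx)/f,(v-cy)/f,1]); return o,r
def atz(d,u,v,z):
    o,r=ray(d,u,v); return o+r*(z-o[2])/r[2]
def load(f): return dict(np.load('pics/'+f+'.npz'))
E
python3 - <<'E'
from h import *
for n in ['scene','side','wrist']:
    d=snap(n,n+'0.png'); print(n,d['fovy'],d['cx'],d['cy'],-np.array(d['R']).T@d['t'])
print(ctrl.state(),ctrl.pinch_z)
E
```

```text
pics
scene 44.98546102325864 316.05605856705597 236.5276377297074 [ 1.44618132 -0.32935258  0.83656537]
side 44.777601490770515 318.4567442705807 234.5271550258401 [0.08031838 0.55972247 0.98664311]
wrist 71.99685042631693 319.14068678020186 240.26909233404442 [ 0.33126109 -0.5328772   0.38310947]
{'time_s': 0.15, 'joints': array([ 1.15581773,  0.68979089, -0.19453591,  1.56612131,  0.15730459,
        0.90246476, -0.21510189]), 'dq': array([-0.00122278, -0.00253793,  0.00035898, -0.00236084, -0.00014009,
       -0.00046393, -0.00134645]), 'joint_torque': array([-1.17646374e-03, -5.27868998e+01, -1.26851600e+00, -1.53588510e+01,
       -5.24707488e-02,  3.77136312e-03,  1.10591027e-04]), 'ee_pos': array([ 0.27092878, -0.56268948,  0.23809042]), 'ee_rot': array([-0.68923085, -0.15783648,  0.68951651, -0.15689314]), 'contact_force': array([ 0.22347596, -0.31391946, -0.78503502]), 'moment': array([0.01090145, 0.04540723, 0.00231948]), 'width': 0.9997137594129063} -0.0187
```

View pics/scene0.png

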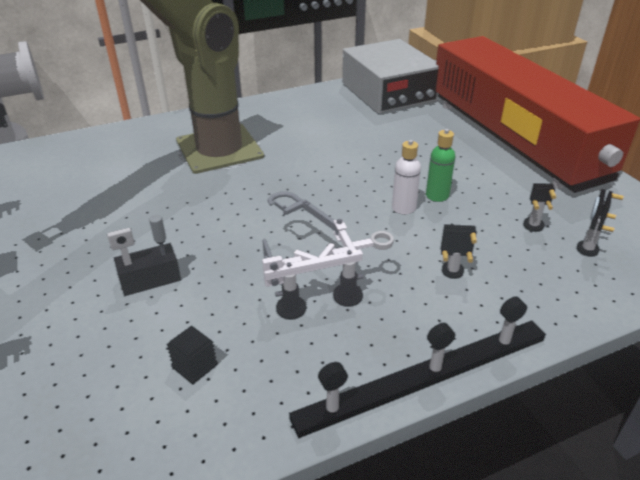

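View pics/side0.png

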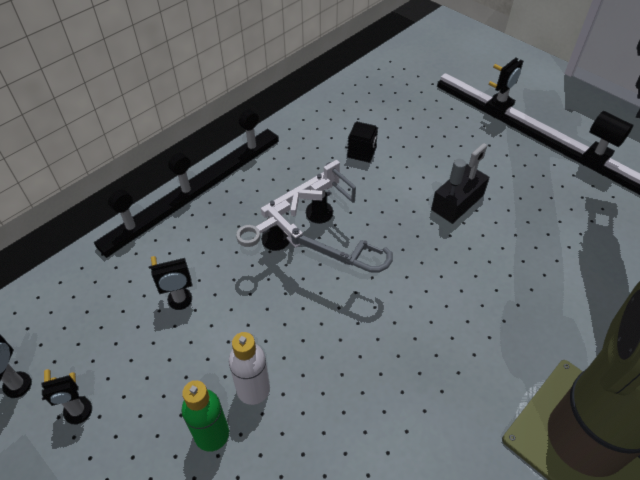

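View pics/wrist0.png

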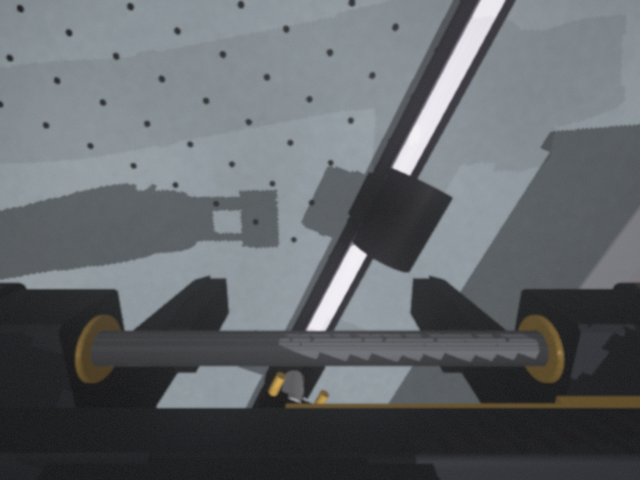

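The three views show the aluminium bottle (scene 407,180; side 250,370), the green decoy beside it, the bracket (scene 315,265; side 290,210), the open bar, and the tool block (scene 147,265; side 460,195). Next I'll zoom in.

```bash
python3 - <<'E'
import cv2
def crop(f,x0,y0,x1,y1,s,o):
    im=cv2.imread('pics/'+f)[y0:y1,x0:x1]; im=cv2.resize(im,None,fx=s,fy=s,interpolation=cv2.INTER_CUBIC)
    for x in range((x0+9)//10*10,x1,10):
        cv2.line(im,((x-x0)*s,0),((x-x0)*s,6 if x%50 else 16),(0,0,255),1)
        if x%50==0: cv2.putText(im,str(x),((x-x0)*s,26),0,.4,(0,0,255))
    for y in range((y0+9)//10*10,y1,10):
        cv2.line(im,(0,(y-y0)*s),(6 if y%50 else 16,(y-y0)*s),(0,0,255),1)
        if y%50==0: cv2.putText(im,str(y),(18,(y-y0)*s),0,.4,(0,0,255))
    cv2.imwrite('pics/'+o,im)
crop('scene0.png',250,180,410,330,5,'c1.png')
crop('side0.png',220,140,400,320,4,'c2.png')
crop('scene0.png',100,200,200,300,6,'c3.png')
crop('side0.png',420,130,500,230,6,'c4.png')
crop('scene0.png',380,120,470,220,6,'c5.png')
crop('side0.png',170,320,280,460,4,'c6.png')
E
```

```text
(no output)
```

View pics/c1.png

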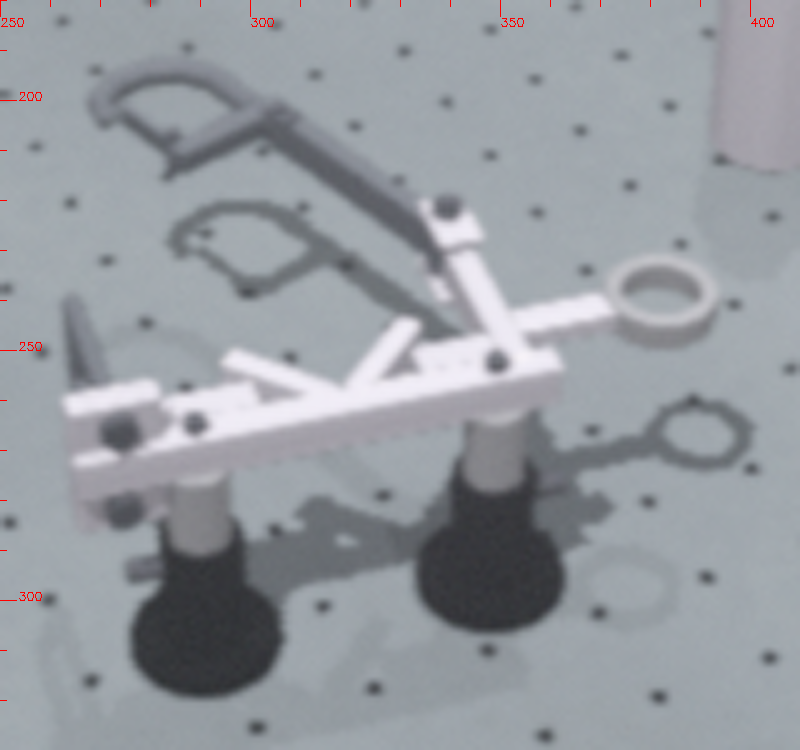

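View pics/c2.png

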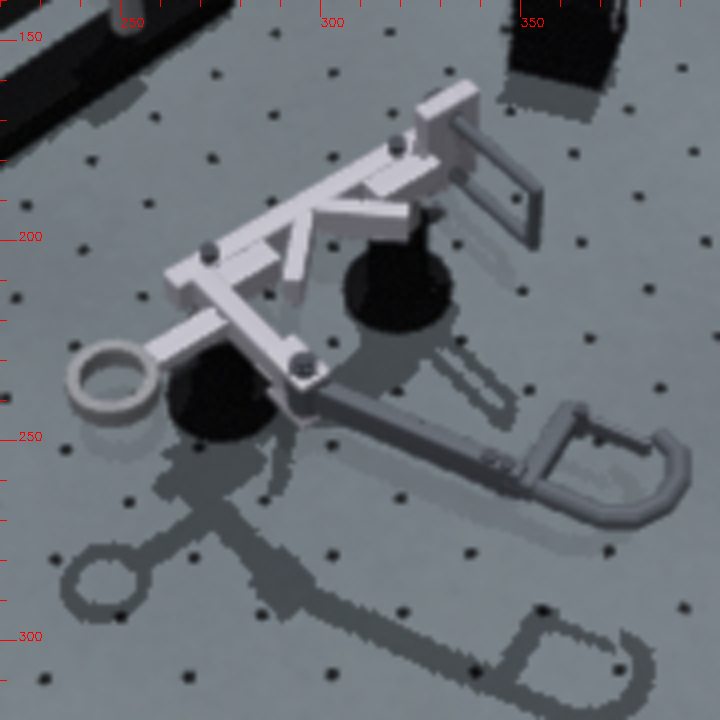

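View pics/c3.png

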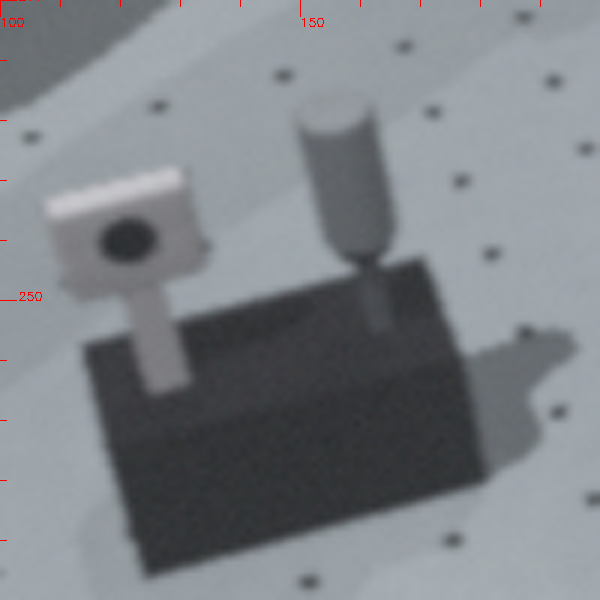

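View pics/c4.png

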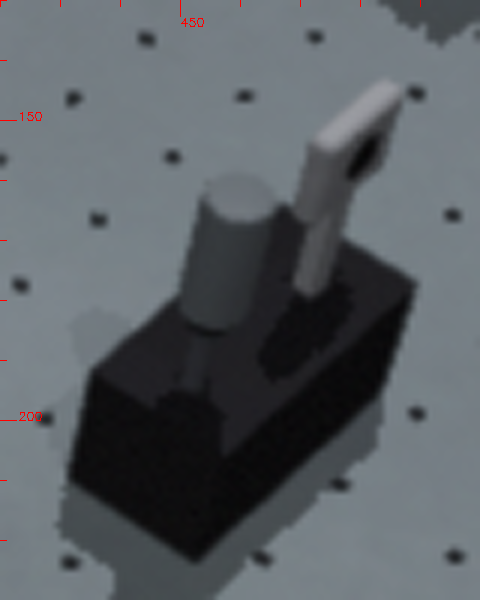

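View pics/c5.png

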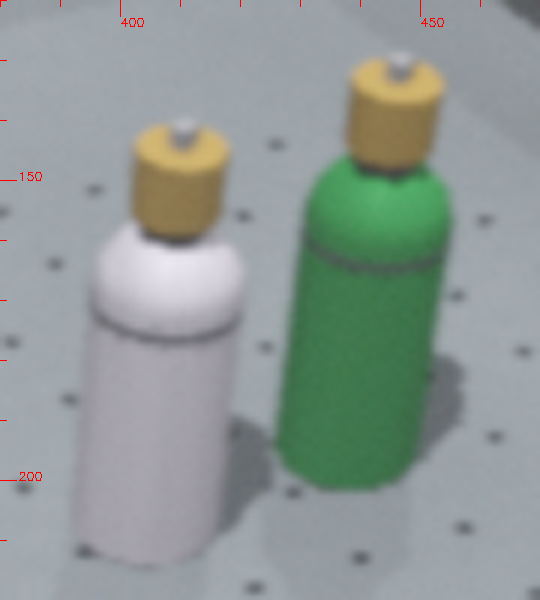

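View pics/c6.png

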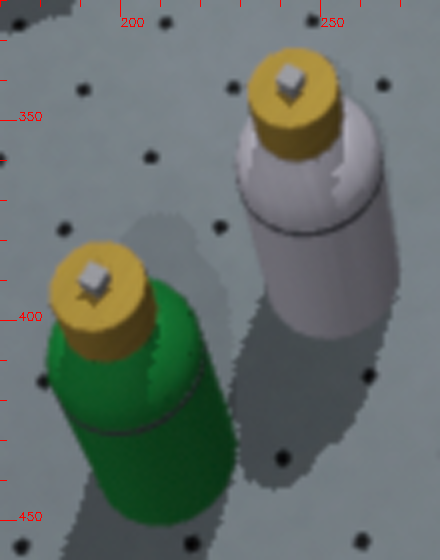

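```bash
cat > m.py <<'E'
from h import *
from scipy.optimize import least_squares
S=load('scene0.png');D=load('side0.png')
c=lambda x,y,s,x0,y0:(x/s+x0,y/s+y0)
def tri(ps,pd):
    f=lambda X:np.r_[proj(S,X)-ps,proj(D,X)-pd]
    r=least_squares(f,[.6,0,.1]); return r.x.round(4),r.fun.round(1)
if __name__=='__main__':
    print('ring',tri(c(663,287,5,250,180),c(113,377,4,220,140)))
    print('eyeTop',tri(c(70,303,5,250,180),c(540,187,4,220,140)))
    print('hinge',tri(c(447,205,5,250,180),c(303,362,4,220,140)))
    print('boltL',tri(c(497,361,5,250,180),c(209,252,4,220,140)))
    print('boltR',tri(c(195,424,5,250,180),c(397,146,4,220,140)))
    print('keyhole',tri(c(127,240,6,100,200),c(363,158,6,420,130)))
    print('keytopmid',tri(c(115,193,6,100,200),c(357,115,6,420,130)))
    print('keytop far/near', tri(c(50,210,6,100,200),c(395,88,6,420,130)),tri(c(180,178,6,100,200),c(320,143,6,420,130)))
    print('driver',tri(c(336,110,6,100,200),c(240,197,6,420,130)))
    print('blk',tri(c(85,345,6,100,200),c(413,282,6,420,130)),atz(S,*c(425,260,6,100,200),.06),atz(D,*c(92,370,6,420,130),.06),atz(D,*c(220,458,6,420,130),.06))
    print('bottle',tri(c(182,146,6,380,120),c(293,93,4,170,320)))
    print('spin',tri(c(184,122,6,380,120),c(291,72,4,170,320)))
    print('green',tri(c(397,75,6,380,120),c(97,287,4,170,320)))
    print('hook base (bar end)',tri(c(280,105,5,250,180),c(530,482,4,220,140)))
    print('hook nose',tri(c(100,115,5,250,180),c(662,440,4,220,140)))
    print('gate root',tri(c(180,165,5,250,180),c(575,408,4,220,140)))
E
python3 m.py
```

```text
ring (array([0.6703, 0.1521, 0.1105]), array([-0.8, -0.1, -0.7,  0.1]))
eyeTop (array([ 0.5971, -0.0727,  0.1248]), array([-1. , -0.3, -1. ,  0.4]))
hinge (array([0.602 , 0.0894, 0.1246]), array([-0.6, -0.1, -0.5,  0.1]))
boltL (array([0.691 , 0.0681, 0.1171]), array([-0.5, -0.1, -0.5,  0.1]))
boltR (array([ 0.6752, -0.0507,  0.116 ]), array([-0.5, -0.1, -0.5,  0.2]))
keyhole (array([ 0.4671, -0.3278,  0.118 ]), array([-1.4, -0.8, -1.4,  1. ]))
keytopmid (array([ 0.4713, -0.326 ,  0.139 ]), array([-0.5, -0.3, -0.5,  0.3]))
keytop far/near (array([ 0.47  , -0.3471,  0.1382]), array([-0.7, -0.4, -0.7,  0.5])) (array([ 0.4724, -0.3052,  0.1391]), array([-0.5, -0.3, -0.5,  0.3]))
driver (array([ 0.4718, -0.2524,  0.1503]), array([-0.7, -0.4, -0.7,  0.4]))
blk (array([ 0.4423, -0.349 ,  0.0591]), array([-0.5, -0.3, -0.5,  0.3])) [ 0.44776167 -0.23091854  0.06      ] [ 0.50013384 -0.23228704  0.06      ] [ 0.44197744 -0.22949099  0.06      ]
bottle (array([0.4691, 0.3316, 0.1752]), array([-0.6, -0. , -0.4,  0.1]))
spin (array([0.4709, 0.3296, 0.1869]), array([-0.8, -0.1, -0.5,  0.1]))
green (array([0.46  , 0.4343, 0.1773]), array([-0.4,  0. , -0.3,  0. ]))
hook base (bar end) (array([0.4849, 0.0609, 0.1091]), array([-2.3, -0.6, -1.9,  0.7]))
hook nose (array([ 0.4569, -0.0073,  0.1044]), array([-0., -0., -0.,  0.]))
gate root (array([0.5011, 0.009 , 0.1031]), array([-1.7, -0.5, -1.5,  0.6]))
```

```bash
cat > p.py <<'E'
import sys
from h import *
from scipy.spatial.transform import Rotation as Ro
def tgt(yaw): # tool x down, tool y at world angle yaw
    y=np.array([np.cos(yaw),np.sin(yaw),0]); x=np.array([0,0,-1.]); return Ro.from_matrix(np.c_[x,y,np.cross(x,y)])
def plan(yawdeg,*pts,rot0=None):
    s=ctrl.state(); q=Ro.from_quat(s['ee_rot'])
    T=q if yawdeg is None else tgt(np.radians(yawdeg))
    p=s['ee_pos']; print('pos',p.round(4),'f',s['contact_force'].round(1),'w',round(s['width'],3),'t',round(s['time_s'],2))
    print('yaw now',np.degrees(np.arctan2(*q.as_matrix()[1::-1,1])).round(2),'tilt',(q.as_matrix()[2]).round(3),'twist',(q.inv()*T).as_rotvec().round(4))
    for x in pts:
        print('->',x,'slide(after twist)',(T.inv().apply(np.array(x)-p)*1000).round(1),'(before)',(q.inv().apply(np.array(x)-p)*1000).round(1)); p=np.array(x)
E
python3 - <<'E'
from p import *
plan(0,[.50,-.05,.26],[.47,.331,.26],[.47,.331,.147])
plan(90)
E
```

```text
pos [ 0.2709 -0.5627  0.2381] f [ 0.2 -0.3 -0.8] w 1.0 t 0.15
yaw now -64.28 tilt [-1.    -0.001  0.   ] twist [-1.1219e+00 -7.0000e-04  1.3000e-03]
-> [0.5, -0.05, 0.26] slide(after twist) [ -21.9  229.1 -512.7] (before) [ -21.4 -362.5 -428.9]
-> [0.47, 0.331, 0.26] slide(after twist) [   0.  -30. -381.] (before) [   0.5 -356.3 -138.3]
-> [0.47, 0.331, 0.147] slide(after twist) [113.   0.   0.] (before) [113.    0.2  -0. ]
pos [ 0.2709 -0.5627  0.2381] f [ 0.2 -0.3 -0.8] w 1.0 t 0.15
yaw now -64.28 tilt [-1.    -0.001  0.   ] twist [-2.6927e+00 -1.8000e-03  6.0000e-04]
```

```bash
python3 -m inch '[{"twist":[-0.187,0,0],"slide":[-4,0,0],"hand":1},{"twist":[-0.187,0,0],"slide":[-4,0,0],"hand":1},{"twist":[-0.187,0,0],"slide":[-4,0,0],"hand":1},{"twist":[-0.187,0,0],"slide":[-4,0,0],"hand":1},{"twist":[-0.187,0,0],"slide":[-4,0,0],"hand":1},{"twist":[-0.187,0,0],"slide":[-4,0,0],"hand":1},{"twist":[0,0,0],"slide":[0,23,-51],"hand":1},{"twist":[0,0,0],"slide":[0,23,-51],"hand":1},{"twist":[0,0,0],"slide":[0,23,-51],"hand":1},{"twist":[0,0,0],"slide":[0,23,-51],"hand":1}]' 30; python3 -c "
from p import *
plan(0,[.50,-.05,.26],[.47,.331,.26],[.47,.331,.147])"
```

```text
time_s: 1.4
ee_pos: [0.3636, -0.3575, 0.2627]
ee_rot: [0.5, 0.5, -0.5, 0.5]
contact_force: [1.3, -0.4, -0.0]
width: 0.998
pos [ 0.3636 -0.3575  0.2627] f [ 1.3 -0.4 -0. ] w 0.998 t 1.4
yaw now -0.02 tilt [-1.  0. -0.] twist [-0.0003 -0.0001 -0.0001]
-> [0.5, -0.05, 0.26] slide(after twist) [   2.7  136.4 -307.5] (before) [   2.7  136.3 -307.5]
-> [0.47, 0.331, 0.26] slide(after twist) [   0.  -30. -381.] (before) [   0.   -30.1 -381. ]
-> [0.47, 0.331, 0.147] slide(after twist) [113.   0.   0.] (before) [113.  -0.   0.]
```

```bash
python3 -m inch '[{"twist":[0,0,0],"slide":[0,22.7,-51],"hand":1},{"twist":[0,0,0],"slide":[0,22.7,-51],"hand":1},{"twist":[0,0,0],"slide":[0,22.7,-51],"hand":1},{"twist":[0,0,0],"slide":[0,22.7,-51],"hand":1},{"twist":[0,0,0],"slide":[0,22.7,-51],"hand":1},{"twist":[0,0,0],"slide":[0,22.7,-51],"hand":1},{"twist":[0,0,0],"slide":[0,-4,-56],"hand":1},{"twist":[0,0,0],"slide":[0,-4,-56],"hand":1},{"twist":[0,0,0],"slide":[0,-4,-56],"hand":1},{"twist":[0,0,0],"slide":[0,-4,-56],"hand":1}]'; python3 -c "
from p import *
plan(0,[.47,.331,.26],[.47,.331,.147])
snap('wrist','w1.png');snap('side','s1.png')"
```

```text
time_s: 2.65
ee_pos: [0.4831, 0.1724, 0.2626]
ee_rot: [-0.5, -0.5, 0.5, -0.5]
contact_force: [-0.1, 0.5, 0.8]
width: 1.0
pos [0.4831 0.1724 0.2626] f [-0.1  0.5  0.8] w 1.0 t 2.65
yaw now -0.02 tilt [-1. -0.  0.] twist [-0.0003  0.0004  0.    ]
-> [0.47, 0.331, 0.26] slide(after twist) [   2.6  -13.1 -158.6] (before) [   2.5  -13.1 -158.6]
-> [0.47, 0.331, 0.147] slide(after twist) [113.   0.   0.] (before) [113.   0.  -0.]
```

View pics/w1.png

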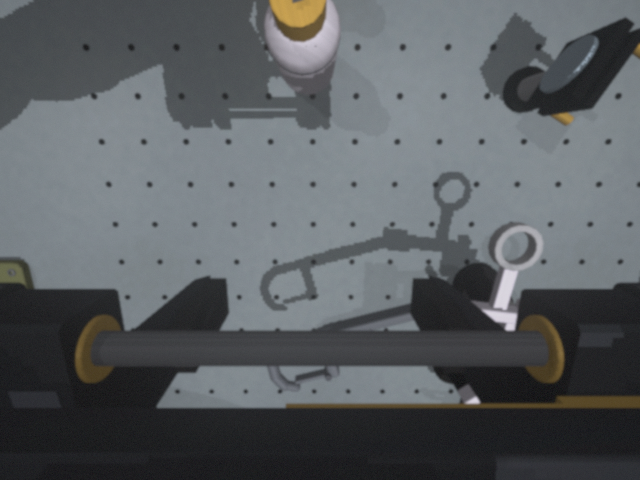

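The wrist view shows the aluminium bottle's valve head at about (300,10), the ring at (517,247) and the hook near (290,380). I'll check the estimates against it.

```bash
python3 -c "
from h import *
d=load('w1.png')
print(proj(d,[.47,.331,.178]),proj(d,[.47,.331,.148]),proj(d,[.47,.331,0]),'ring',proj(d,[.6703,.1521,.112]))
print(atz(d,517,247,.112))"
```

```text
[298.11319148  -6.32050576] [300.81489381  13.67210625] [307.94935212  66.46713673] ring [520.02082572 248.61627535]
[0.66723105 0.15366995 0.112     ]
```

```bash
python3 -m inch '[{"twist":[0,0,0],"slide":[0,-4.3,-53],"hand":1},{"twist":[0,0,0],"slide":[0,-4.3,-53],"hand":1},{"twist":[0,0,0],"slide":[0,-4.3,-52.6],"hand":1},{"twist":[0,0,0],"slide":[5,0,0],"hand":1},{"twist":[0,0,0],"slide":[30,0,0],"hand":1},{"twist":[0,0,0],"slide":[30,0,0],"hand":1},{"twist":[0,0,0],"slide":[20,0,0],"hand":1},{"twist":[0,0,0],"slide":[0,0,0],"hand":1},{"twist":[0,0,0],"slide":[0,0,0],"hand":1},{"twist":[0,0,0],"slide":[0,0,0],"hand":1}]'; python3 -c "
from p import *
plan(0,[.47,.331,.147])
snap('scene','sc2.png');snap('side','s2.png')"
```

```text
time_s: 4.0
ee_pos: [0.4711, 0.3295, 0.1787]
ee_rot: [0.501, 0.5, -0.5, 0.5]
contact_force: [-0.7, -1.0, -0.6]
width: 1.0
pos [0.4711 0.3295 0.1787] f [-0.7 -1.  -0.6] w 1.0 t 4.0
yaw now -0.03 tilt [-1.     0.002 -0.001] twist [-0.0005 -0.0009 -0.0015]
-> [0.47, 0.331, 0.147] slide(after twist) [31.7 -1.1 -1.5] (before) [31.7 -1.2 -1.4]
```

View pics/sc2.png

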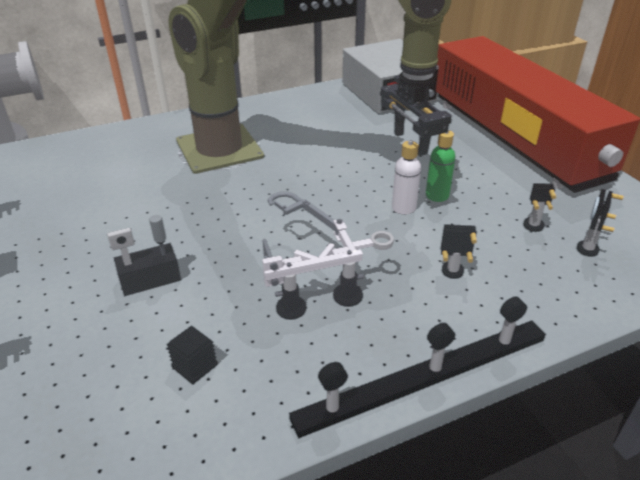

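View pics/s2.png

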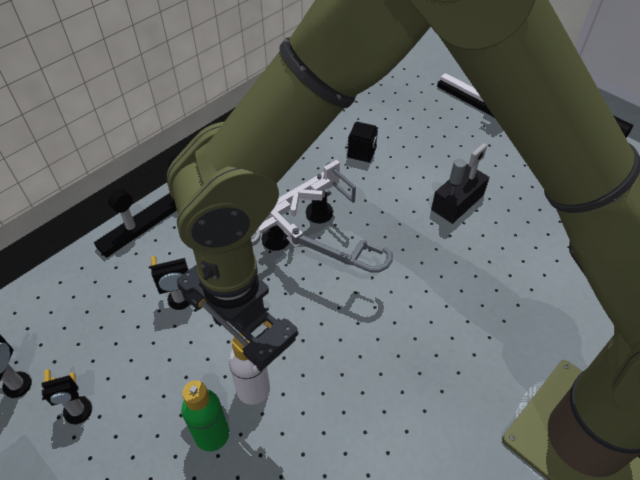

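```bash
python3 - <<'E'
from h import *
import cv2
d=load('sc2.png'); e=load('s2.png')
for x in (-.053,0,.053):
    print(proj(d,[.4711+x,.3295,.179]),proj(e,[.4711+x,.3295,.179]))
im=cv2.imread('pics/sc2.png')[80:220,370:480];a=cv2.resize(im,None,fx=4,fy=4)
im=cv2.imread('pics/s2.png')[300:440,200:310];b=cv2.resize(im,None,fx=3.5,fy=4)
cv2.imwrite('pics/c7.png',cv2.resize(np.hstack([a,b]),None,fx=.95,fy=.95))
E
```

```text
[397.73496895 133.12974504] [265.95783021 362.21415085]
[409.58814566 143.40572221] [242.76356897 340.46321166]
[422.14631672 154.29288625] [220.72893028 319.79973456]
```

View pics/c7.png

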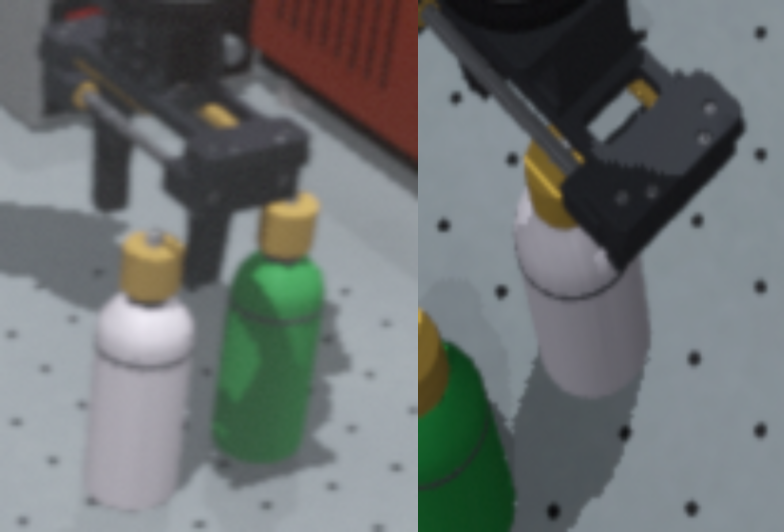

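The fingers straddle the valve head (scene 398,133 and 422,154 with the head centred at 410,144). Next: descend and grip.

```bash
python3 -m inch '[{"twist":[0,0,0],"slide":[16,-0.5,-0.5],"hand":1},{"twist":[0,0,0],"slide":[15,0,0],"hand":1},{"twist":[0,0,0],"slide":[0,0,0],"hand":1},{"twist":[0,0,0],"slide":[0,0,0],"hand":-1},{"twist":[0,0,0],"slide":[0,0,0],"hand":-1},{"twist":[0,0,0],"slide":[0,0,0],"hand":-1},{"twist":[0,0,0],"slide":[0,0,0],"hand":-1},{"twist":[0,0,0],"slide":[0,0,0],"hand":-1},{"twist":[0,0,0],"slide":[0,0,0],"hand":-1},{"twist":[0,0,0],"slide":[0,0,0],"hand":-1}]' 30; python3 -c "
from p import *
plan(0,[.47,.331,.147])
snap('side','s3.png')"
```

```text
time_s: 5.35
ee_pos: [0.4699, 0.33, 0.1468]
ee_rot: [0.5, 0.5, -0.5, 0.5]
contact_force: [-0.5, 0.3, 1.5]
width: 0.401
pos [0.4699 0.33   0.1468] f [-0.5  0.3  1.5] w 0.401 t 5.35
yaw now 0.0 tilt [-1.  0.  0.] twist [ 0.      0.0001 -0.    ]
-> [0.47, 0.331, 0.147] slide(after twist) [-0.2  0.1 -1. ] (before) [-0.2  0.1 -1. ]
```

```bash
python3 -m inch '[{"twist":[0,0,0],"slide":[-10,0,0],"hand":-1},{"twist":[0,0,0],"slide":[-35,0,0],"hand":-1},{"twist":[0,0,0],"slide":[-40,0,0],"hand":-1},{"twist":[0,0,0],"slide":[-40,0,0],"hand":-1},{"twist":[0,0,0],"slide":[-25,0,0],"hand":-1},{"twist":[0,0,0],"slide":[0,12,25],"hand":-1},{"twist":[0,0,0],"slide":[0,20,42],"hand":-1},{"twist":[0,0,0],"slide":[0,20,42],"hand":-1},{"twist":[0,0,0],"slide":[0,20,42],"hand":-1},{"twist":[0,0,0],"slide":[0,12,25],"hand":-1}]'; python3 -c "
from p import *
plan(0,[.618,.0166,.297],[.618,.0166,.147])
snap('side','s4.png');snap('scene','sc4.png')"
```

```text
time_s: 6.65
ee_pos: [0.5545, 0.1499, 0.2963]
ee_rot: [-0.5, -0.499, 0.502, -0.5]
contact_force: [-0.4, 0.3, -5.0]
width: 0.397
pos [0.5545 0.1499 0.2963] f [-0.4  0.3 -5. ] w 0.397 t 6.65
yaw now -0.2 tilt [-1.    -0.001  0.003] twist [-0.0036  0.003   0.0012]
-> [0.618, 0.0166, 0.297] slide(after twist) [ -0.7  63.5 133.3] (before) [ -0.4  64.  133.1]
-> [0.618, 0.0166, 0.147] slide(after twist) [150.   0.   0.] (before) [150.    0.2  -0.5]
```

View pics/sc4.png

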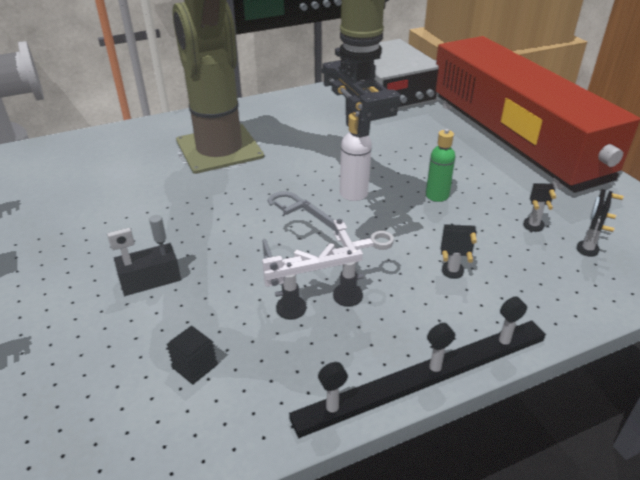

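The bottle is held upright and clear of the table at scene (356,165).

```bash
python3 -m inch '[{"twist":[0,0,0],"slide":[0,16,33],"hand":-1},{"twist":[0,0,0],"slide":[0,16,34],"hand":-1},{"twist":[0,0,0],"slide":[0,16,33],"hand":-1},{"twist":[0,0,0],"slide":[0,15,33],"hand":-1},{"twist":[0,0,0],"slide":[5,0,0],"hand":-1},{"twist":[0,0,0],"slide":[15,0,0],"hand":-1},{"twist":[0,0,0],"slide":[20,0,0],"hand":-1},{"twist":[0,0,0],"slide":[0,0,0],"hand":-1},{"twist":[0,0,0],"slide":[0,0,0],"hand":-1},{"twist":[0,0,0],"slide":[0,0,0],"hand":-1}]'; python3 -c "
from p import *
plan(0,[.618,.0166,.297],[.618,.0166,.147])
snap('side','s5.png');snap('scene','sc5.png')"
```

```text
time_s: 8.0
ee_pos: [0.6174, 0.0217, 0.2575]
ee_rot: [0.5, 0.5, -0.499, 0.5]
contact_force: [0.2, -0.4, -4.7]
width: 0.401
pos [0.6174 0.0217 0.2575] f [ 0.2 -0.4 -4.7] w 0.401 t 8.0
yaw now 0.04 tilt [-1.     0.002 -0.   ] twist [ 0.0006 -0.0004 -0.0016]
-> [0.618, 0.0166, 0.297] slide(after twist) [-39.5   0.6   5.1] (before) [-39.5   0.6   5. ]
-> [0.618, 0.0166, 0.147] slide(after twist) [150.   0.   0.] (before) [ 1.5e+02 -2.0e-01  1.0e-01]
```

View pics/sc5.png

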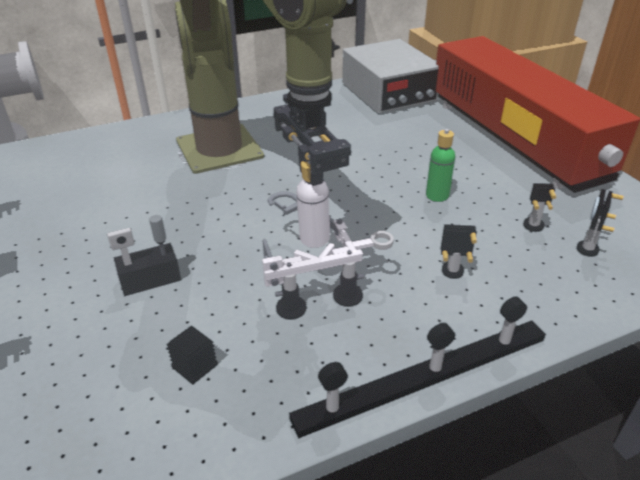

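View pics/s5.png

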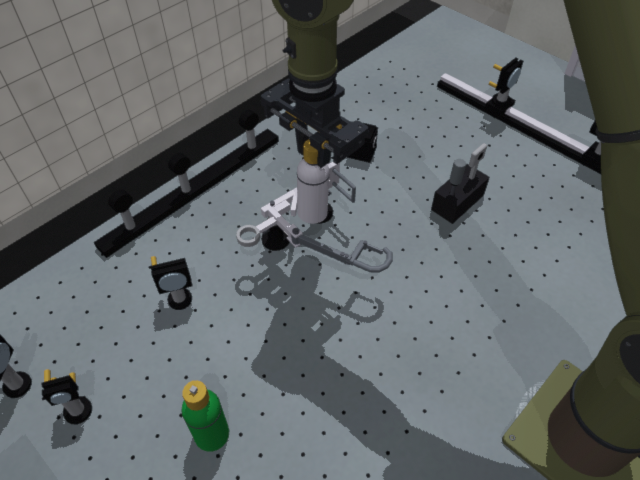

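```bash
python3 -m inch '[{"twist":[0,0,0],"slide":[0,-1,5],"hand":-1},{"twist":[0,0,0],"slide":[0,0,0],"hand":-1},{"twist":[0,0,0],"slide":[15,0,0],"hand":-1},{"twist":[0,0,0],"slide":[25,0,0],"hand":-1},{"twist":[0,0,0],"slide":[25,0,0],"hand":-1},{"twist":[0,0,0],"slide":[20,0,0],"hand":-1},{"twist":[0,0,0],"slide":[12,0,0],"hand":-1},{"twist":[0,0,0],"slide":[8,0,0],"hand":-1},{"twist":[0,0,0],"slide":[0,0,0],"hand":-1},{"twist":[0,0,0],"slide":[0,0,0],"hand":-1}]'; python3 -c "
from p import *
plan(0,[.632,.0147,.147])
snap('side','s6.png');snap('scene','sc6.png')"
```

```text
time_s: 9.35
ee_pos: [0.6165, 0.0161, 0.1524]
ee_rot: [0.5, 0.5, -0.5, 0.5]
contact_force: [-0.5, 0.1, -4.5]
width: 0.4
pos [0.6165 0.0161 0.1524] f [-0.5  0.1 -4.5] w 0.4 t 9.35
yaw now -0.01 tilt [-1.     0.001 -0.   ] twist [-0.0001 -0.0002 -0.0015]
-> [0.632, 0.0147, 0.147] slide(after twist) [ 5.4 15.5  1.4] (before) [ 5.4 15.4  1.4]
```

```bash
python3 -m inch '[{"twist":[0,0,0],"slide":[2,0,0],"hand":-1},{"twist":[0,0,0],"slide":[2,0,0],"hand":-1},{"twist":[0,0,0],"slide":[0,3,0.4],"hand":-1},{"twist":[0,0,0],"slide":[0,3,0.4],"hand":-1},{"twist":[0,0,0],"slide":[0,3,0.4],"hand":-1},{"twist":[0,0,0],"slide":[0,2,0.2],"hand":-1},{"twist":[0,0,0],"slide":[0,2,0.2],"hand":-1},{"twist":[0,0,0],"slide":[0,0,0],"hand":-1},{"twist":[0,0,0],"slide":[0,0,0],"hand":-1},{"twist":[0,0,0],"slide":[0,0,0],"hand":-1}]'; python3 -c "
from p import *
plan(0,[.6333,.0147,.147])
snap('side','s7.png');snap('scene','sc7.png')
import cv2
a=cv2.resize(cv2.imread('pics/sc7.png')[150:290,250:370],None,fx=3.3,fy=4);b=cv2.resize(cv2.imread('pics/s7.png')[120:260,250:370],None,fx=3.3,fy=4)
cv2.imwrite('pics/c8.png',np.hstack([a,b]))"
```

```text
time_s: 10.7
ee_pos: [0.629, 0.0144, 0.1477]
ee_rot: [0.5, 0.5, -0.5, 0.5]
contact_force: [0.3, -0.7, -4.4]
width: 0.396
pos [0.629  0.0144 0.1477] f [ 0.3 -0.7 -4.4] w 0.396 t 10.7
yaw now 0.01 tilt [-1.  0.  0.] twist [ 0.0001  0.0001 -0.0001]
-> [0.6333, 0.0147, 0.147] slide(after twist) [ 0.7  4.3 -0.3] (before) [ 0.7  4.3 -0.3]
```

View pics/c8.png

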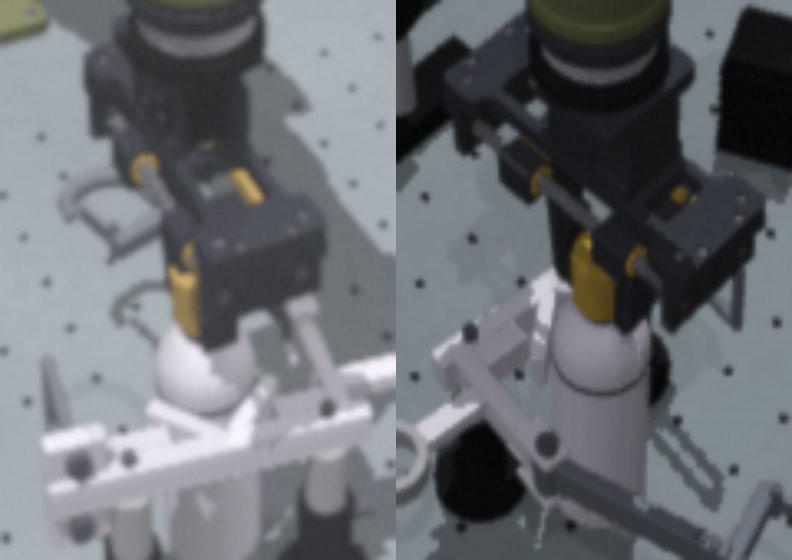

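```bash
python3 -m inch '[{"twist":[0,0,0],"slide":[0,1,0.1],"hand":-1},{"twist":[0,0,0],"slide":[0,1,0.1],"hand":-1},{"twist":[0,0,0],"slide":[0,1,0.1],"hand":-1},{"twist":[0,0,0],"slide":[0,1,0.1],"hand":-1},{"twist":[0,0,0],"slide":[0,0,0],"hand":-1},{"twist":[0,0,0],"slide":[0,0,0],"hand":-1},{"twist":[0,0,0],"slide":[0.7,0,0],"hand":-1},{"twist":[0,0,0],"slide":[0,0,0],"hand":-1},{"twist":[0,0,0],"slide":[0,0,0],"hand":-1},{"twist":[0,0,0],"slide":[0,0,0],"hand":-1}]'; python3 -c "
from p import *
plan(0,[.6333,.0147,.147])"
```

```text
time_s: 12.05
ee_pos: [0.6316, 0.0139, 0.1476]
ee_rot: [-0.499, -0.501, 0.501, -0.5]
contact_force: [-6.7, -1.2, 4.4]
width: 0.397
pos [0.6316 0.0139 0.1476] f [-6.7 -1.2  4.4] w 0.397 t 12.05
yaw now 0.02 tilt [-1.    -0.003  0.001] twist [0.0004 0.0009 0.0026]
-> [0.6333, 0.0147, 0.147] slide(after twist) [ 0.6  1.7 -0.8] (before) [ 0.6  1.7 -0.8]
```

```bash
python3 -m inch '[{"twist":[0,0,0],"slide":[0,0.8,0.5],"hand":-1},{"twist":[0,0,0],"slide":[0,0.8,0.5],"hand":-1},{"twist":[0,0,0],"slide":[0,0,0],"hand":-1},{"twist":[0,0,0],"slide":[0,0,0],"hand":-1},{"twist":[0,0,0],"slide":[0,0,0],"hand":-1},{"twist":[0,0,0],"slide":[0,0,0],"hand":-1},{"twist":[0,0,0],"slide":[0,0,0],"hand":-1},{"twist":[0,0,0],"slide":[0,0,0],"hand":-1},{"twist":[0,0,0],"slide":[0,0,0],"hand":-1},{"twist":[0,0,0],"slide":[0,0,0],"hand":-1}]'; python3 -c "
from p import *
plan(0,[.6333,.0147,.147])"
```

```text
time_s: 13.3
ee_pos: [0.632, 0.0136, 0.1476]
ee_rot: [0.498, 0.501, -0.501, 0.499]
contact_force: [-8.6, -0.4, 7.0]
width: 0.4
pos [0.632  0.0136 0.1476] f [-8.6 -0.4  7. ] w 0.4 t 13.3
yaw now 0.08 tilt [-1.    -0.005  0.001] twist [0.0013 0.0005 0.0049]
-> [0.6333, 0.0147, 0.147] slide(after twist) [ 0.6  1.3 -1.1] (before) [ 0.6  1.3 -1.1]
```

```bash
python3 -m inch '[{"twist":[0,0,0],"slide":[0,0,0],"hand":-0.1},{"twist":[0,0,0],"slide":[0,0,0],"hand":0.1},{"twist":[0,0,0],"slide":[0,0,0],"hand":0.4},{"twist":[0,0,0],"slide":[0,0,0],"hand":0.6},{"twist":[0,0,0],"slide":[0,-1,0],"hand":0.6},{"twist":[0,0,0],"slide":[-5,0,0],"hand":0.6},{"twist":[0,0,0],"slide":[-20,0,0],"hand":0.6},{"twist":[0,0,0],"slide":[-25,0,0],"hand":0.6},{"twist":[0,0,0],"slide":[-25,0,0],"hand":0.6},{"twist":[0,0,0],"slide":[-10,0,0],"hand":0.6}]'; python3 -c "
from p import *
plan(0,[.6333,.0147,.147])
snap('side','s9.png');snap('scene','sc9.png');snap('wrist','w9.png')
import cv2
a=cv2.resize(cv2.imread('pics/sc9.png')[150:310,250:370],None,fx=3.3,fy=3.7);b=cv2.resize(cv2.imread('pics/s9.png')[100:260,250:370],None,fx=3.3,fy=3.7)
cv2.imwrite('pics/c9.png',np.hstack([a,b]))"
```

```text
time_s: 14.55
ee_pos: [0.6344, 0.0132, 0.2338]
ee_rot: [0.501, 0.499, -0.499, 0.501]
contact_force: [0.4, -0.3, 0.1]
width: 0.801
pos [0.6344 0.0132 0.2338] f [ 0.4 -0.3  0.1] w 0.801 t 14.55
yaw now -0.01 tilt [-1.     0.003 -0.   ] twist [-0.0001 -0.0004 -0.0029]
-> [0.6333, 0.0147, 0.147] slide(after twist) [86.8 -1.1 -1.5] (before) [86.8 -1.4 -1.4]
```

View pics/c9.png

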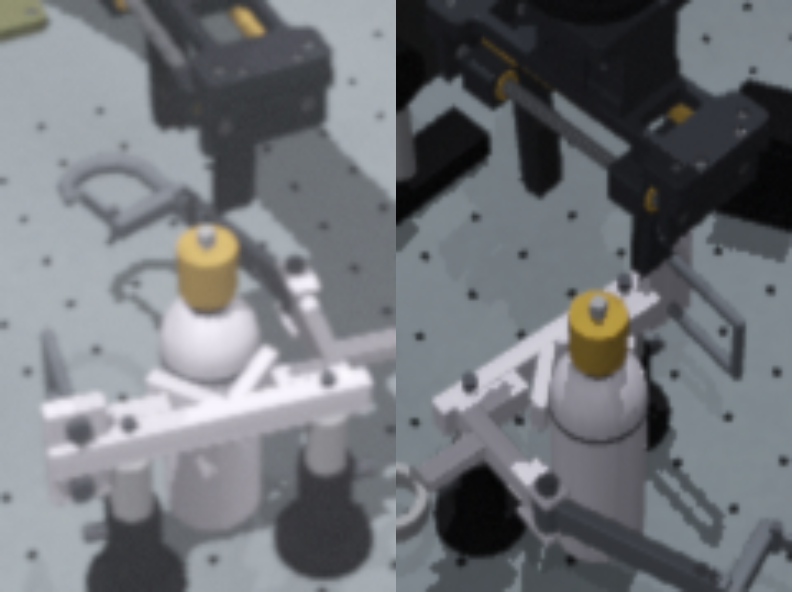

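View pics/w9.png

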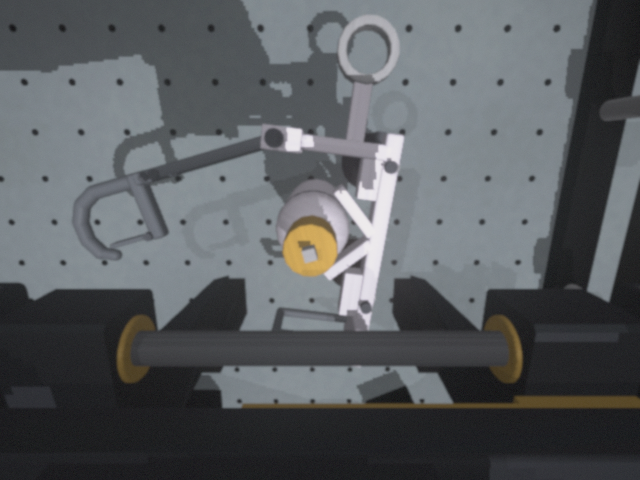

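```bash
python3 - <<'E'
from m import *
S9=load('sc9.png');D9=load('s9.png');W=load('w9.png')
def tri3(ps,pd,pw):
    f=lambda X:np.r_[proj(S9,X)-ps,proj(D9,X)-pd,proj(W,X)-pw]
    r=least_squares(f,[.6,0,.1]); return r.x.round(4),r.fun.round(1)
print('spindle',tri3((312.4,212.7),(311.2,181.1),(309,252)))
R=tri3(c(663,287,5,250,180),c(113,377,4,220,140),(369,46)); print('ring',R)
H=tri3(c(447,205,5,250,180),c(303,362,4,220,140),(274,137)); print('hinge',H)
L=tri3(c(497,361,5,250,180),c(209,252,4,220,140),(391,166)); print(L)
B=tri3(c(195,424,5,250,180),c(397,146,4,220,140),(366,307)); print(B)
E=tri(c(70,303,5,250,180),c(540,187,4,220,140))
P=np.array([[20,140],[-41,70],[-25,-90]])/1e3; Q=np.array([R[0][:2],H[0][:2],E[0][:2]])
def T(p,P): a=p[2]; return np.c_[p[0]+np.cos(a)*P[:,0]-np.sin(a)*P[:,1],p[1]+np.sin(a)*P[:,0]+np.cos(a)*P[:,1]]
r=least_squares(lambda p:(T(p,P)-Q).ravel(),[.63,.01,-.1]); print(r.x,(r.fun*1e3).round(1))
print('bolts yaw',np.degrees(np.arctan2(-(L[0]-B[0])[0],(L[0]-B[0])[1])))
# bar angle from wrist: hook features at z .105
for n,u,v in [('nose',112,255),('outer tip',76,212),('back end start',135,183),('barend',146,177)]: print(n,atz(W,u,v,.105))
E
```

```text
spindle (array([0.6279, 0.0208, 0.1853]), array([ 0.3, -0.8, -0.9,  1.8,  0.2,  0.7]))
ring (array([0.6699, 0.1537, 0.1113]), array([-0.1, -0.7, -1.3,  0.5, -0.1,  0.4]))
hinge (array([0.601 , 0.0904, 0.1248]), array([-0.3, -0.6, -0.5,  0.6,  0.2,  0.2]))
(array([0.6897, 0.0694, 0.1168]), array([-0.2, -0.5, -0.5,  0.9,  0.2,  0.3]))
(array([ 0.675 , -0.0505,  0.1158]), array([-0.4, -0.2, -0.5,  0.3,  0. ,  0.1]))
[ 0.63314797  0.01559716 -0.11887523] [-0.3 -1.5 -0.3 -0.4  0.6  1.9]
bolts yaw -6.989704666093973
nose [ 0.45466513 -0.00645621  0.105     ]
outer tip [0.43075065 0.03125471 0.105     ]
back end start [0.48352279 0.05530128 0.105     ]
barend [0.49316564 0.06014145 0.105     ]
```

```bash
python3 - <<'E'
from h import *
def crop(f,x0,y0,x1,y1,s,o):
    im=cv2.resize(cv2.imread('pics/'+f)[y0:y1,x0:x1],None,fx=s,fy=s,interpolation=cv2.INTER_CUBIC)
    for x in range((x0+9)//10*10,x1,10):
        cv2.line(im,((x-x0)*s,0),((x-x0)*s,6),(0,0,255),1);cv2.putText(im,str(x),((x-x0)*s,16),0,.35,(0,0,255))
    for y in range((y0+9)//10*10,y1,10):
        cv2.line(im,(0,(y-y0)*s),(6,(y-y0)*s),(0,0,255),1);cv2.putText(im,str(y),(8,(y-y0)*s),0,.35,(0,0,255))
    cv2.imwrite('pics/'+o,im)
crop('w9.png',265,160,405,280,5,'d1.png')
crop('sc9.png',285,200,345,300,6,'d2.png')
crop('s9.png',280,165,340,260,6,'d3.png')
W=load('w9.png');S=load('sc9.png');D=load('s9.png')
for X in ([.6331,.0156,.186],[.6331,.0156,.178],[.628,.0208,.186]): print(X,[proj(d,X).round(1) for d in (W,S,D)])
E
cat >> h.py <<'E'
def crop(f,x0,y0,x1,y1,s,o):
    im=cv2.resize(cv2.imread('pics/'+f)[y0:y1,x0:x1],None,fx=s,fy=s,interpolation=cv2.INTER_CUBIC)
    for x in range((x0+9)//10*10,x1,10):
        cv2.line(im,((x-x0)*s,0),((x-x0)*s,6),(0,0,255),1);cv2.putText(im,str(x),((x-x0)*s,16),0,.35,(0,0,255))
    for y in range((y0+9)//10*10,y1,10):
        cv2.line(im,(0,(y-y0)*s),(6,(y-y0)*s),(0,0,255),1);cv2.putText(im,str(y),(8,(y-y0)*s),0,.35,(0,0,255))
    cv2.imwrite('pics/'+o,im)
E
```

```text
[0.6331, 0.0156, 0.186] [array([317.7, 261.2]), array([311.3, 213.8]), array([310.3, 179.9])]
[0.6331, 0.0156, 0.178] [array([317.8, 257.1]), array([311.4, 217.2]), array([310.4, 182.8])]
[0.628, 0.0208, 0.186] [array([309.4, 253.1]), array([312.7, 211.7]), array([310.3, 182.6])]
```

View pics/d1.png

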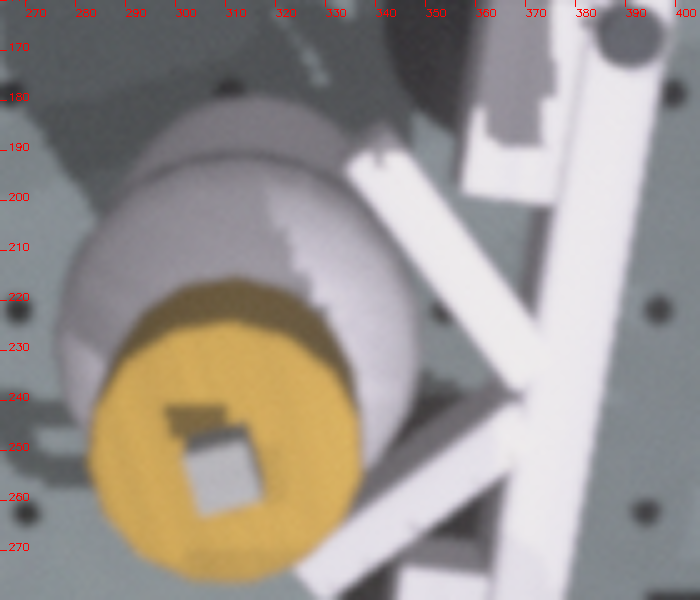

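View pics/d2.png

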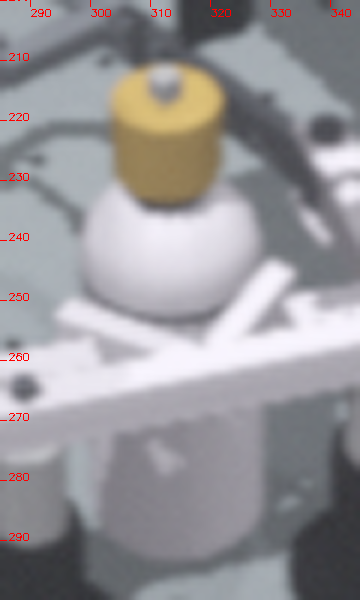

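View pics/d3.png

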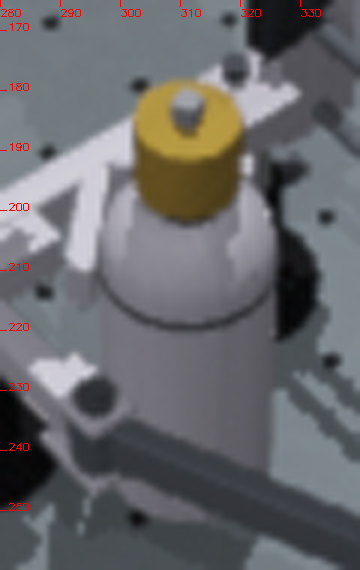

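```bash
python3 - <<'E'
from h import *
a=-.122; o=np.array([.6331,.0156])
def B(x,y,z): return [o[0]+np.cos(a)*x-np.sin(a)*y,o[1]+np.sin(a)*x+np.cos(a)*y,z]
W=load('w9.png');im=cv2.imread('pics/w9.png')
S=6;x0,y0=265,160
big=cv2.resize(im[160:280,265:405],None,fx=S,fy=S,interpolation=cv2.INTER_CUBIC)
pt=lambda X:tuple(((proj(W,X)-[x0,y0])*S+S/2).astype(int).tolist())
print(proj(W,B(.0424,0,.115)))
for y in (1,-1):
  cv2.line(big,pt(B(.0424,0,.115)),pt(B(.0424-.035,y*.035,.115)),(0,0,255),1)
for C,col in ((o,(0,0,255)),((.628,.0208),(0,200,0))):
  for r,z in ((.018,.178),(.030,.128),(.03,0)):
    P=np.array([pt([C[0]+r*np.cos(t),C[1]+r*np.sin(t),z]) for t in np.linspace(0,6.283,60)]); cv2.polylines(big,[P],True,col,1)
cv2.imwrite('pics/d4.png',big[:600,:800])
E
```

```text
[368.94584721 239.29223516]
```

View pics/d4.png

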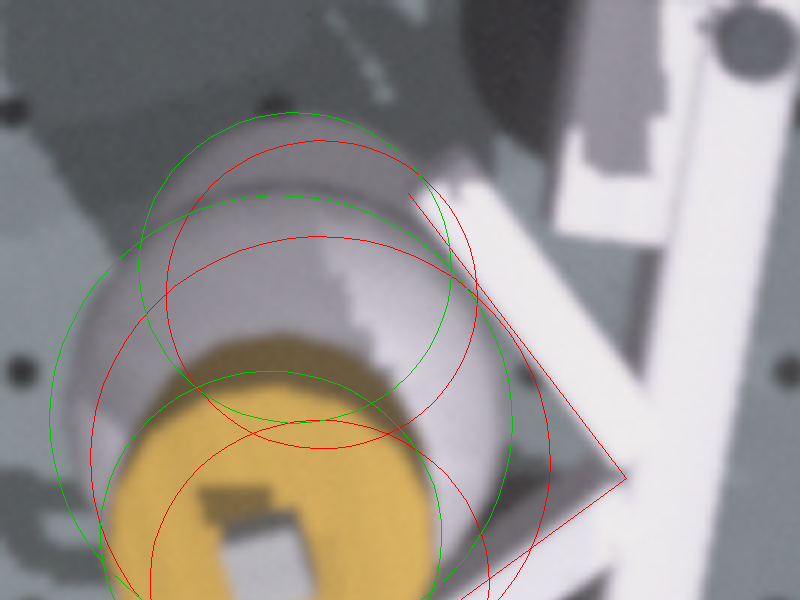

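```bash
python3 - <<'E'
from p import *
print(ctrl.state()['joints'].round(2))
plan(-97,[.629,.020,.2338],[.629,.020,.1474])
plan(83,[.629,.020,.2338])
E
```

```text
[ 0.16  0.74 -0.47  1.54  0.38  0.96 -0.42]
pos [0.6335 0.0129 0.232 ] f [-0.6 -0.6 -0.4] w 0.802 t 14.7
yaw now 0.0 tilt [-1.  0.  0.] twist [ 1.693e+00 -1.000e-04 -4.000e-04]
-> [0.629, 0.02, 0.2338] slide(after twist) [-1.8 -6.5  5.4] (before) [-1.8 -4.5 -7.1]
-> [0.629, 0.02, 0.1474] slide(after twist) [86.4  0.   0. ] (before) [86.4 -0.  -0. ]
pos [0.6335 0.0129 0.232 ] f [-0.6 -0.6 -0.4] w 0.802 t 14.7
yaw now 0.0 tilt [-1.  0.  0.] twist [-1.4486e+00  4.0000e-04 -1.0000e-04]
-> [0.629, 0.02, 0.2338] slide(after twist) [-1.8  6.5 -5.4] (before) [-1.8 -4.5 -7.1]
```

```bash
python3 -m inch '[{"twist":[-0.181,0,0],"slide":[0,0,0],"hand":0.7},{"twist":[-0.181,0,0],"slide":[0,0,0],"hand":0.7},{"twist":[-0.181,0,0],"slide":[0,0,0],"hand":0.7},{"twist":[-0.181,0,0],"slide":[0,0,0],"hand":0.7},{"twist":[-0.181,0,0],"slide":[0,0,0],"hand":0.7},{"twist":[-0.181,0,0],"slide":[0,0,0],"hand":0.7},{"twist":[-0.181,0,0],"slide":[0,0,0],"hand":0.7},{"twist":[-0.181,0,0],"slide":[0,0,0],"hand":0.7},{"twist":[0,0,0],"slide":[0,6.5,-5.4],"hand":0.7},{"twist":[0,0,0],"slide":[0,0,0],"hand":0.7}]'; python3 -c "
from p import *
plan(83,[.629,.020,.147])
snap('wrist','w10.png')"
```

```text
time_s: 15.95
ee_pos: [0.6282, 0.0213, 0.2315]
ee_rot: [0.044, 0.706, -0.044, 0.705]
contact_force: [-0.8, -0.4, 0.2]
width: 0.848
pos [0.6282 0.0213 0.2315] f [-0.8 -0.4  0.2] w 0.848 t 15.95
yaw now 82.91 tilt [-1.     0.    -0.001] twist [-0.0015 -0.0013 -0.0004]
-> [0.629, 0.02, 0.147] slide(after twist) [84.5 -1.2  1. ] (before) [84.5 -1.2  1.1]
```

View pics/w10.png

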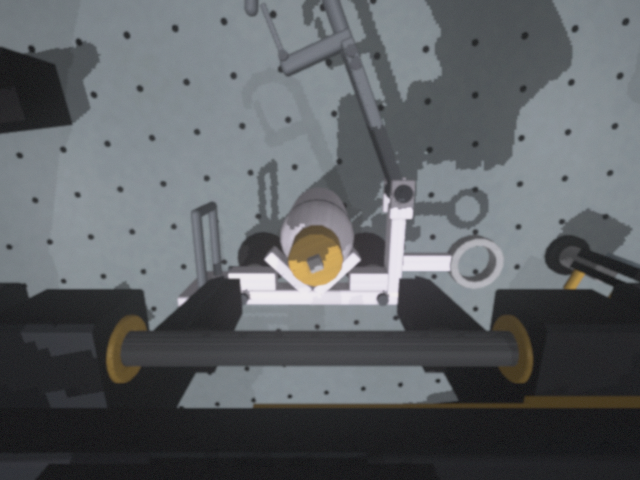

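```bash
python3 - <<'E'
from h import *
a=-.122; o=np.array([.6331,.0156])
def B(x,y,z): return [o[0]+np.cos(a)*x-np.sin(a)*y,o[1]+np.sin(a)*x+np.cos(a)*y,z]
W=load('w10.png');im=cv2.imread('pics/w10.png')
S=5;x0,y0=230,170
big=cv2.resize(im[170:310,230:400],None,fx=S,fy=S,interpolation=cv2.INTER_CUBIC)
pt=lambda X:tuple(((proj(W,X)-[x0,y0])*S+S/2).astype(int).tolist())
for y in (1,-1):
  cv2.line(big,pt(B(.0424,0,.115)),pt(B(.0424-.035,y*.035,.115)),(0,0,255),1)
for C,col in ((o,(0,0,255)),((.628,.0208),(0,200,0))):
  for r,z in ((.018,.178),(.030,.128),(.03,0)):
    P=np.array([pt([C[0]+r*np.cos(t),C[1]+r*np.sin(t),z]) for t in np.linspace(0,6.283,60)]); cv2.polylines(big,[P],True,col,1)
cv2.imwrite('pics/d5.png',big[:600,:800])
print('ring',proj(W,B(.02,.14,.112)))
E
```

```text
ring [477.46880923 264.72125464]
```

View pics/d5.png

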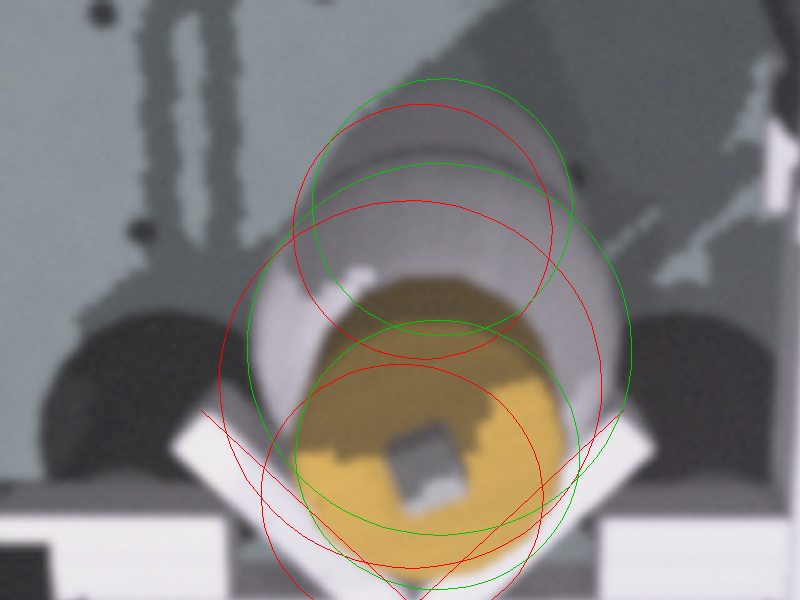

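```bash
python3 -m inch '[{"twist":[0,0,0],"slide":[25,-1.5,1],"hand":0.7},{"twist":[0,0,0],"slide":[25,0,0],"hand":0.7},{"twist":[0,0,0],"slide":[25,0,0],"hand":0.7},{"twist":[0,0,0],"slide":[9,0,0],"hand":0.7},{"twist":[0,0,0],"slide":[0,0,0],"hand":-0.1},{"twist":[0,0,0],"slide":[0,0,0],"hand":-1},{"twist":[0,0,0],"slide":[0,0,0],"hand":-1},{"twist":[0,0,0],"slide":[0,0,0],"hand":-1},{"twist":[0,0,0],"slide":[0,0,0],"hand":-1},{"twist":[0,0,0],"slide":[0,0,0],"hand":-1}]' 20; python3 -c "
from p import *
plan(83,[.6331,.0156,.147])"
```

```text
time_s: 17.25
ee_pos: [0.6302, 0.0187, 0.1485]
ee_rot: [0.044, 0.705, -0.043, 0.706]
contact_force: [-0.1, -0.5, 3.2]
width: 0.401
pos [0.6302 0.0187 0.1485] f [-0.1 -0.5  3.2] w 0.401 t 17.25
yaw now 82.96 tilt [-1.     0.     0.001] twist [-0.0007  0.001  -0.0003]
-> [0.6331, 0.0156, 0.147] slide(after twist) [ 1.5 -2.7  3.2] (before) [ 1.5 -2.7  3.2]
```

```bash
python3 -m inch '[{"twist":[0,0,0],"slide":[-2,0,0],"hand":-1},{"twist":[0,0,0],"slide":[0,-1,0],"hand":-1},{"twist":[0,0,0],"slide":[0,-1,0],"hand":-1},{"twist":[0,0,0],"slide":[0,-1,1],"hand":-1},{"twist":[0,0,0],"slide":[0,0,1],"hand":-1},{"twist":[0,0,0],"slide":[0,0,1],"hand":-1},{"twist":[0,0,0],"slide":[0,0,1],"hand":-1},{"twist":[0,0,0],"slide":[0,0,0],"hand":-1},{"twist":[0,0,0],"slide":[0,0,0],"hand":-1},{"twist":[0,0,0],"slide":[0,0,0],"hand":-1}]'; python3 -c "
from p import *
plan(83,[.6331,.0156,.147])"
```

```text
time_s: 18.5
ee_pos: [0.6333, 0.015, 0.15]
ee_rot: [0.043, 0.706, -0.043, 0.706]
contact_force: [-1.3, 0.6, -4.7]
width: 0.401
pos [0.6333 0.015  0.15  ] f [-1.3  0.6 -4.7] w 0.401 t 18.5
yaw now 82.97 tilt [-1. -0. -0.] twist [-0.0005 -0.0001  0.0002]
-> [0.6331, 0.0156, 0.147] slide(after twist) [ 3.   0.6 -0.3] (before) [ 3.   0.6 -0.3]
```

```bash
python3 -m inch '[{"twist":[0,0,0],"slide":[0,0,1],"hand":-1},{"twist":[0,0,0],"slide":[0,0,1],"hand":-1},{"twist":[0,0,0],"slide":[0,0,1],"hand":-1},{"twist":[0,0,0],"slide":[0,0,1],"hand":-1},{"twist":[0,0,0],"slide":[0,0,0],"hand":-1},{"twist":[0,0,0],"slide":[0,0,0],"hand":-1},{"twist":[0,0,0],"slide":[0,0,0],"hand":-1},{"twist":[0,0,0],"slide":[0,0,0],"hand":-1},{"twist":[0,0,0],"slide":[0,0,0],"hand":-1},{"twist":[0,0,0],"slide":[0,0,0],"hand":-1}]'; python3 -c "
from p import *
plan(83,[.6331,.0156,.147]); snap('wrist','w11.png'); snap('scene','sc11.png')"
```

```text
time_s: 19.75
ee_pos: [0.6363, 0.0143, 0.15]
ee_rot: [0.043, 0.707, -0.044, 0.705]
contact_force: [-5.8, -1.0, -0.5]
width: 0.407
pos [0.6363 0.0143 0.15  ] f [-5.8 -1.  -0.5] w 0.407 t 19.75
yaw now 82.98 tilt [-1.    -0.001 -0.002] twist [-0.0004 -0.0023  0.0012]
-> [0.6331, 0.0156, 0.147] slide(after twist) [ 3.   0.9 -3.3] (before) [ 3.   0.9 -3.3]
```

```bash
python3 -m inch '[{"twist":[0,0,0],"slide":[0,-0.7,0],"hand":-1},{"twist":[0,0,0],"slide":[0,-0.7,0.5],"hand":-1},{"twist":[0,0,0],"slide":[0,0,0],"hand":-1},{"twist":[0,0,0],"slide":[0,0,0],"hand":-1},{"twist":[0,0,0],"slide":[0,0,0],"hand":-1},{"twist":[0,0,0],"slide":[0,0,0],"hand":-1},{"twist":[0,0,0],"slide":[0,0,0],"hand":-1},{"twist":[0,0,0],"slide":[0,0,0],"hand":-1},{"twist":[0,0,0],"slide":[0,0,0],"hand":-1},{"twist":[0,0,0],"slide":[0,0,0],"hand":-1}]'; python3 -c "
from p import *
plan(83,[.6331,.0156,.147]); snap('wrist','w11.png'); snap('scene','sc11.png'); snap('side','s11.png')
crop('w11.png',230,170,390,290,5,'d6.png');crop('sc11.png',280,195,350,300,5,'d7.png')"
```

```text
time_s: 21.1
ee_pos: [0.6367, 0.0141, 0.1502]
ee_rot: [0.043, 0.707, -0.043, 0.705]
contact_force: [-4.8, 1.0, -0.5]
width: 0.402
pos [0.6367 0.0141 0.1502] f [-4.8  1.  -0.5] w 0.402 t 21.1
yaw now 83.02 tilt [-1.     0.001 -0.002] twist [ 0.0003 -0.0021 -0.0008]
-> [0.6331, 0.0156, 0.147] slide(after twist) [ 3.2  1.  -3.7] (before) [ 3.2  1.  -3.7]
```

View pics/d6.png

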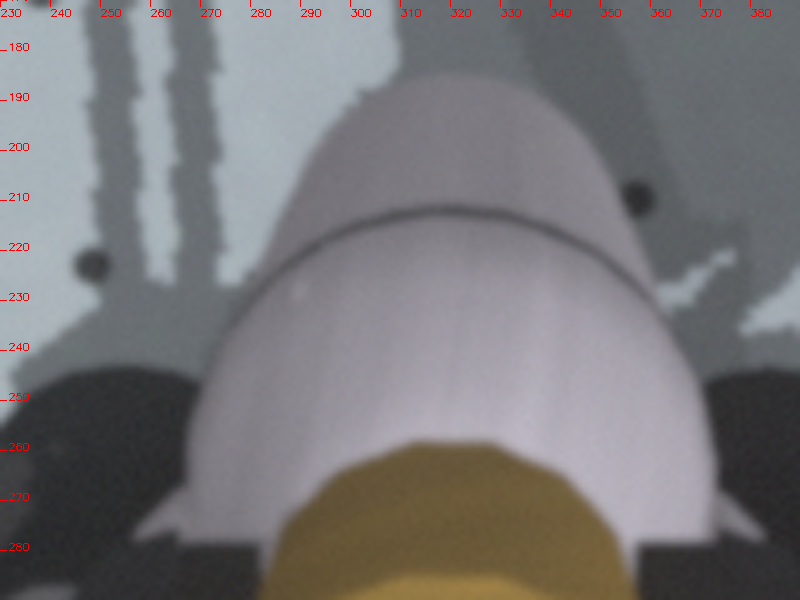

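View pics/d7.png

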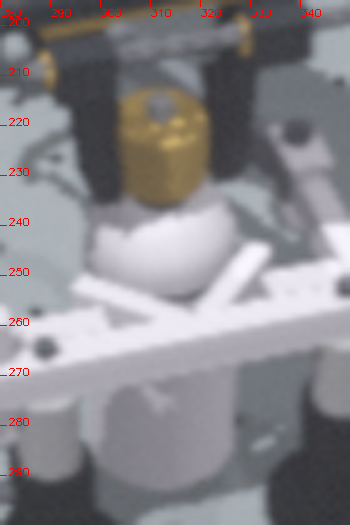

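```bash
python3 -m inch '[{"twist":[0,0,0],"slide":[1,0,0],"hand":-1},{"twist":[0,0,0],"slide":[1,0,0],"hand":-1},{"twist":[0,0,0],"slide":[0.5,0,0],"hand":-1},{"twist":[0,0,0],"slide":[0,0,0],"hand":-1},{"twist":[0,0,0],"slide":[0,0,0],"hand":-1},{"twist":[0,0,0],"slide":[0,0,0],"hand":-1},{"twist":[0,0,0],"slide":[0,0,0],"hand":-1},{"twist":[0,0,0],"slide":[0,0,0],"hand":-1},{"twist":[0,0,0],"slide":[0,0,0],"hand":-1},{"twist":[0,0,0],"slide":[0,0,0],"hand":-1}]'; python3 -c "
from p import *
plan(83,[.6331,.0156,.147])"
```

```text
time_s: 22.5
ee_pos: [0.6367, 0.0142, 0.1492]
ee_rot: [0.043, 0.706, -0.043, 0.705]
contact_force: [-8.4, -0.5, 8.8]
width: 0.401
pos [0.6367 0.0142 0.1492] f [-8.4 -0.5  8.8] w 0.401 t 22.5
yaw now 83.01 tilt [-1.     0.    -0.001] twist [ 0.0001 -0.0014 -0.0003]
-> [0.6331, 0.0156, 0.147] slide(after twist) [ 2.2  0.9 -3.7] (before) [ 2.2  0.9 -3.7]
```

```bash
python3 -m inch '[{"twist":[0,0,0],"slide":[-0.7,0,-1],"hand":-1},{"twist":[0,0,0],"slide":[0,0,0],"hand":-1},{"twist":[0,0,0],"slide":[0,0,0],"hand":-0.1},{"twist":[0,0,0],"slide":[0,0,0],"hand":0.2},{"twist":[0,0,0],"slide":[0,0,0],"hand":0.6},{"twist":[0,0,0],"slide":[0,0,0],"hand":0.7},{"twist":[0,0,0],"slide":[-20,0,0],"hand":0.7},{"twist":[0,0,0],"slide":[-30,0,0],"hand":0.7},{"twist":[0,0,0],"slide":[-30,0,0],"hand":0.7},{"twist":[0,0,0],"slide":[-5,0,0],"hand":0.7}]'; python3 - <<'E'
from p import *
plan(83,[.6331,.0156,.147]); snap('wrist','w12.png'); snap('scene','sc12.png'); snap('side','s12.png')
a=-.122; o=np.array([.6331,.0156])
def B(x,y,z): return [o[0]+np.cos(a)*x-np.sin(a)*y,o[1]+np.sin(a)*x+np.cos(a)*y,z]
def ov(f,x0,y0,x1,y1,S,out):
    d=load(f); big=cv2.resize(cv2.imread('pics/'+f)[y0:y1,x0:x1],None,fx=S,fy=S,interpolation=cv2.INTER_CUBIC)
    pt=lambda X:tuple(((proj(d,X)-[x0,y0])*S+S/2).astype(int).tolist())
    for y in (1,-1): cv2.line(big,pt(B(.0424,0,.115)),pt(B(.0424-.035,y*.035,.115)),(0,0,255),1)
    for r,z in ((.018,.178),(.030,.128),(.03,0)):
        P=np.array([pt([o[0]+r*np.cos(t),o[1]+r*np.sin(t),z]) for t in np.linspace(0,6.283,60)]); cv2.polylines(big,[P],True,(0,0,255),1)
    cv2.imwrite('pics/'+out,big)
ov('w12.png',240,170,400,290,5,'e1.png');ov('sc12.png',280,200,350,300,6,'e2.png');ov('s12.png',280,165,350,265,6,'e3.png')
E
```

```text
time_s: 23.75
ee_pos: [0.6382, 0.0141, 0.2366]
ee_rot: [0.044, 0.704, -0.043, 0.708]
contact_force: [-0.4, 0.2, -0.9]
width: 0.849
pos [0.6382 0.0141 0.2366] f [-0.4  0.2 -0.9] w 0.849 t 23.75
yaw now 82.96 tilt [-1.     0.002  0.005] twist [-0.0007  0.0053 -0.0019]
-> [0.6331, 0.0156, 0.147] slide(after twist) [89.6  0.9 -5.2] (before) [89.6  0.7 -5.7]
```

View pics/e1.png

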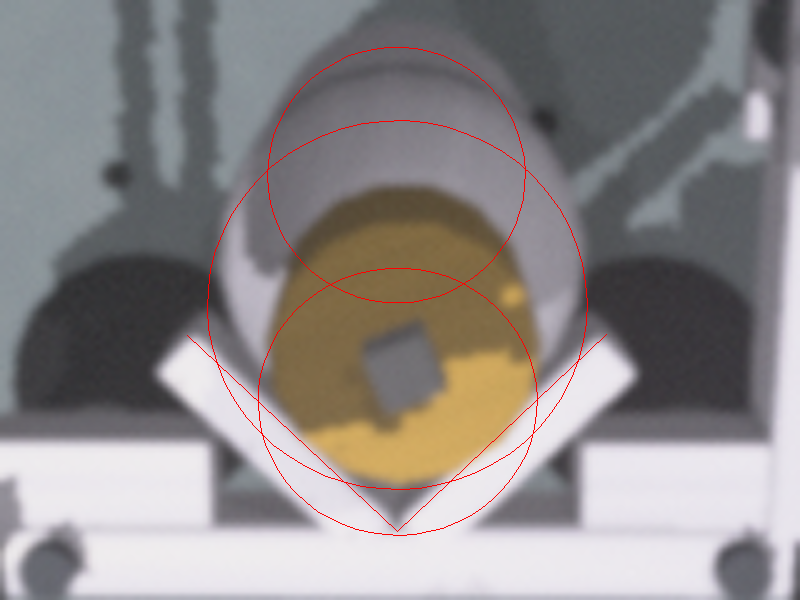

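View pics/e2.png

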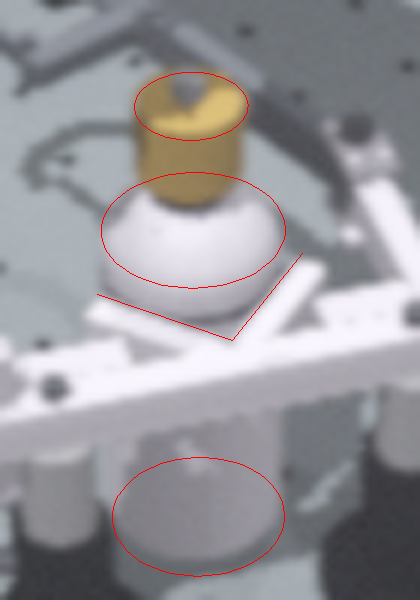

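View pics/e3.png

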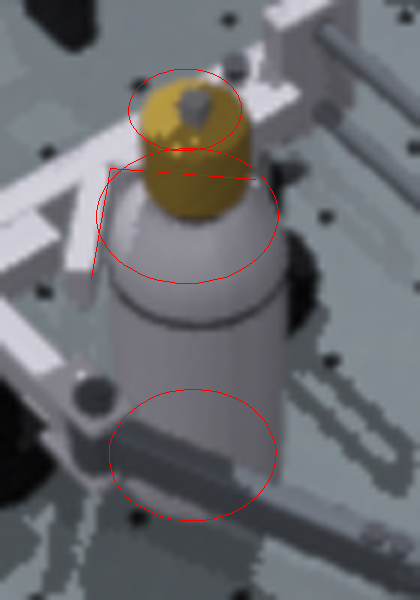

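```bash
cat > fit.py <<'E'
from h import *
from scipy.optimize import minimize
t=np.linspace(0,6.283,48)
def hull(d,x,y):
    P=[proj(d,[x+.018*np.cos(a),y+.018*np.sin(a),z]) for a in t for z in (.149,.177)]
    return cv2.convexHull(np.array(P,np.float32))
def mask(f,box):
    im=cv2.imread('pics/'+f); h=cv2.cvtColor(im,cv2.COLOR_BGR2HSV)
    m=((h[...,0]>12)&(h[...,0]<32)&(h[...,1]>110)&(h[...,2]>50)).astype(np.uint8)
    z=np.zeros_like(m); x0,y0,x1,y1=box; z[y0:y1,x0:x1]=m[y0:y1,x0:x1]
    n,l,s,_=cv2.connectedComponentsWithStats(z); k=1+np.argmax(s[1:,4]); return (l==k).astype(np.uint8)
def cost(p,vs):
    c=0
    for d,m in vs:
        h=hull(d,*p); S=16
        g=np.zeros((480*2,640*2),np.uint8); cv2.fillConvexPoly(g,np.round((h*2+.5)*S).astype(np.int32),1,shift=4)
        M=cv2.resize(m,None,fx=2,fy=2,interpolation=cv2.INTER_NEAREST)
        c+=1-(g&M).sum()/(g|M).sum()
    return c/len(vs)
def fit(fs,p0=(.63,.017)):
    vs=[(load(f),mask(f,b)) for f,b in fs]
    r=minimize(cost,p0,args=(vs,),method='Nelder-Mead',options=dict(initial_simplex=np.array(p0)+np.array([[0,0],[.006,0],[0,.006]]),xatol=1e-4,fatol=1e-4)); return r.x.round(4),round(r.fun,3)
E
python3 - <<'E'
from fit import *
A=('sc12.png',(295,205,330,240)); Bv=('s12.png',(295,170,330,210)); C=('w12.png',(285,200,355,275))
for n,v in (('all',[A,Bv,C]),('scene+side',[A,Bv]),('w',[C])): print(n,fit(v))
A=('sc9.png',(295,205,330,240)); Bv=('s9.png',(295,170,330,210)); C=('w9.png',(275,205,345,285))
for n,v in (('9all',[A,Bv,C]),('scene+side',[A,Bv]),('w',[C])): print(n,fit(v))
A=('scene0.png',(390,130,425,165)); Bv=('side0.png',(225,325,260,365))
print('start',fit([A,Bv],(.47,.33)))
W=load('w12.png')
print('wrist bolts bracket',proj(W,[.6897,.0694,.1168]),proj(W,[.675,-.0505,.1158]),'seen',(740/5+240,570/5+170),(48/5+240,570/5+170))
E
```

```text
all (array([0.6294, 0.0163]), np.float64(0.513))
scene+side (array([0.63  , 0.0169]), np.float64(0.556))
w (array([0.6289, 0.0163]), np.float64(0.427))
9all (array([0.6286, 0.0186]), np.float64(0.459))
scene+side (array([0.6309, 0.0188]), np.float64(0.534))
w (array([0.6279, 0.0189]), np.float64(0.303))
start (array([0.47  , 0.3298]), np.float64(0.458))
wrist bolts bracket [388.75761376 284.29851269] [249.0318979  283.90936562] seen (388.0, 284.0) (249.6, 284.0)
```

```bash
python3 - <<'E'
from fit import *
h=cv2.cvtColor(cv2.imread('pics/w12.png'),cv2.COLOR_BGR2HSV)
for x,y in ((315,230),(330,260),(305,240),(300,250)): print(h[y,x])
h=cv2.cvtColor(cv2.imread('pics/sc12.png'),cv2.COLOR_BGR2HSV)
for x,y in ((312,217),(311,227),(305,225)): print(h[y,x])
m=mask('sc12.png',(295,205,330,240)); print(m.sum(),cv2.boundingRect(m)); d=load('sc12.png'); print(cv2.boundingRect(hull(d,.63,.016)))
m=mask('w12.png',(285,200,355,275)); print(m.sum(),cv2.boundingRect(m)); d=load('w12.png'); print(cv2.boundingRect(hull(d,.63,.016)))
E
```

```text
[ 19 115 126]
[ 20 137 210]
[ 19 112 125]
[ 19 108 125]
[ 18  80 153]
[ 20 103 149]
[ 19 104 150]
53 (305, 214, 15, 9)
(301, 211, 20, 24)
1566 (296, 214, 51, 52)
(291, 210, 57, 62)
```

```bash
sed -i 's/>110)&(h\[...,2\]>50)/>60)\&(h[...,2]>40)/' fit.py; python3 - <<'E'
from fit import *
A=('sc12.png',(295,205,330,240)); Bv=('s12.png',(295,170,330,210)); C=('w12.png',(285,200,355,275))
for n,v in (('all',[A,Bv,C]),('scene',[A]),('side',[Bv]),('w',[C])): print(n,fit(v))
A=('sc9.png',(295,205,330,240)); Bv=('s9.png',(295,170,330,210)); C=('w9.png',(275,205,345,285))
for n,v in (('9all',[A,Bv,C]),('scene+side',[A,Bv]),('w',[C])): print(n,fit(v))
E
```

```text
all (array([0.6283, 0.0168]), np.float64(0.187))
scene (array([0.6301, 0.0171]), np.float64(0.208))
side (array([0.6287, 0.0157]), np.float64(0.151))
w (array([0.6272, 0.0173]), np.float64(0.18))
9all (array([0.6286, 0.0186]), np.float64(0.177))
scene+side (array([0.6294, 0.0192]), np.float64(0.181))
w (array([0.6279, 0.02  ]), np.float64(0.154))
```

```bash
python3 -c "
from p import *
plan(83,[.6283,.0168,.2366],[.6283,.0168,.148])"
```

```text
pos [0.6365 0.013  0.233 ] f [-1.6 -0.4 -0.5] w 0.848 t 23.9
yaw now 82.97 tilt [-1.    -0.001 -0.   ] twist [-0.0006 -0.0002  0.0006]
-> [0.6283, 0.0168, 0.2366] slide(after twist) [-3.6  2.8 -8.6] (before) [-3.6  2.8 -8.6]
-> [0.6283, 0.0168, 0.148] slide(after twist) [88.6  0.   0. ] (before) [88.6  0.   0. ]
```

```bash
python3 -m inch '[{"twist":[0,0,0],"slide":[5,2.8,-8.6],"hand":0.7},{"twist":[0,0,0],"slide":[27,0,0],"hand":0.7},{"twist":[0,0,0],"slide":[27,0,0],"hand":0.7},{"twist":[0,0,0],"slide":[26,0,0],"hand":0.7},{"twist":[0,0,0],"slide":[0,0,0],"hand":0.2},{"twist":[0,0,0],"slide":[0,0,0],"hand":-1},{"twist":[0,0,0],"slide":[0,0,0],"hand":-1},{"twist":[0,0,0],"slide":[0,0,0],"hand":-1},{"twist":[0,0,0],"slide":[-1.2,0,0],"hand":-1},{"twist":[0,0,0],"slide":[0,0,0],"hand":-1}]' 50; python3 -c "
from p import *
plan(83,[.6331,.0156,.147])"
```

```text
time_s: 25.15
ee_pos: [0.6282, 0.0167, 0.1492]
ee_rot: [0.043, 0.706, -0.044, 0.705]
contact_force: [0.2, 0.1, -2.5]
width: 0.393
pos [0.6282 0.0167 0.1492] f [ 0.2  0.1 -2.5] w 0.393 t 25.15
yaw now 82.96 tilt [-1.    -0.001 -0.001] twist [-0.0007 -0.0008  0.0008]
-> [0.6331, 0.0156, 0.147] slide(after twist) [ 2.2 -0.5  5. ] (before) [ 2.2 -0.5  5. ]
```

```bash
python3 -m inch '[{"twist":[0,0,0],"slide":[-0.8,0,0],"hand":-1},{"twist":[0,0,0],"slide":[0,0,1],"hand":-1},{"twist":[0,0,0],"slide":[0,0,1],"hand":-1},{"twist":[0,0,0],"slide":[0,-0.3,1],"hand":-1},{"twist":[0,0,0],"slide":[0,0,0.5],"hand":-1},{"twist":[0,0,0],"slide":[0,0,0],"hand":-1},{"twist":[0,0,0],"slide":[0,0,0],"hand":-1},{"twist":[0,0,0],"slide":[0,0,0],"hand":-1},{"twist":[0,0,0],"slide":[0,0,0],"hand":-1},{"twist":[0,0,0],"slide":[0,0,0],"hand":-1}]'; python3 -c "
from p import *
plan(83,[.6331,.0156,.147])"
```

```text
time_s: 26.4
ee_pos: [0.632, 0.0163, 0.1502]
ee_rot: [0.043, 0.706, -0.043, 0.706]
contact_force: [-1.3, -0.1, -3.8]
width: 0.399
pos [0.632  0.0163 0.1502] f [-1.3 -0.1 -3.8] w 0.399 t 26.4
yaw now 82.97 tilt [-1. -0.  0.] twist [-0.0005  0.      0.    ]
-> [0.6331, 0.0156, 0.147] slide(after twist) [ 3.2 -0.6  1.2] (before) [ 3.2 -0.6  1.2]
```

```bash
python3 -m inch '[{"twist":[0,0,0],"slide":[0,-0.3,0.7],"hand":-1},{"twist":[0,0,0],"slide":[0,-0.3,0.6],"hand":-1},{"twist":[0,0,0],"slide":[0,0,0],"hand":-1},{"twist":[0,0,0],"slide":[0,0,0],"hand":-1},{"twist":[0,0,0],"slide":[0,0,0],"hand":-1},{"twist":[0,0,0],"slide":[0,0,0],"hand":-1},{"twist":[0,0,0],"slide":[0,0,0],"hand":-1},{"twist":[0,0,0],"slide":[0,0,0],"hand":-1},{"twist":[0,0,0],"slide":[0,0,0],"hand":-1},{"twist":[0,0,0],"slide":[0,0,0],"hand":-1}]'; python3 -c "
from p import *
plan(83,[.6331,.0156,.147])
snap('side','s13.png'); crop('s13.png',270,110,390,220,6,'e4.png');snap('scene','sc13.png'); crop('sc13.png',280,200,350,300,6,'e5.png')"
```

```text
time_s: 27.65
ee_pos: [0.6332, 0.0155, 0.1502]
ee_rot: [0.043, 0.706, -0.043, 0.706]
contact_force: [-0.7, 0.4, -5.3]
width: 0.397
pos [0.6332 0.0155 0.1502] f [-0.7  0.4 -5.3] w 0.397 t 27.65
yaw now 82.97 tilt [-1. -0.  0.] twist [-0.0006  0.0001  0.0001]
-> [0.6331, 0.0156, 0.147] slide(after twist) [ 3.2  0.  -0.1] (before) [ 3.2  0.  -0.1]
```

View pics/e4.png

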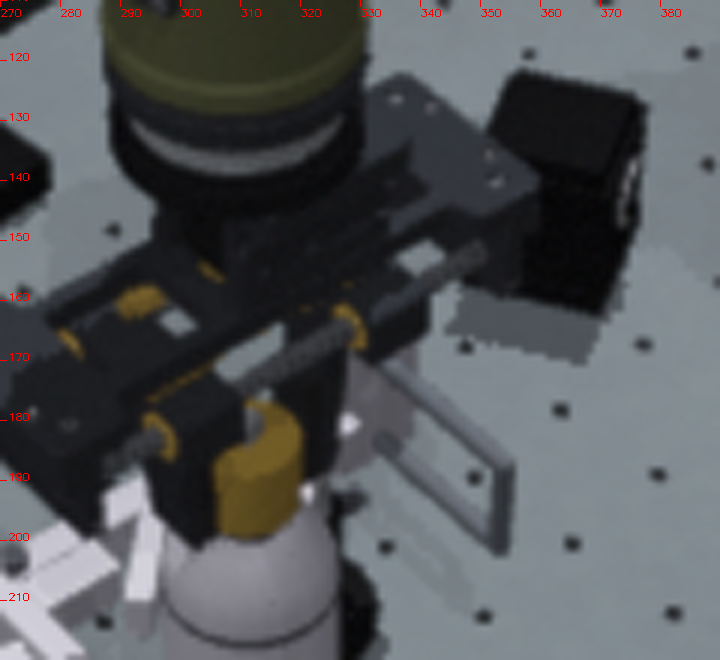

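View pics/e5.png

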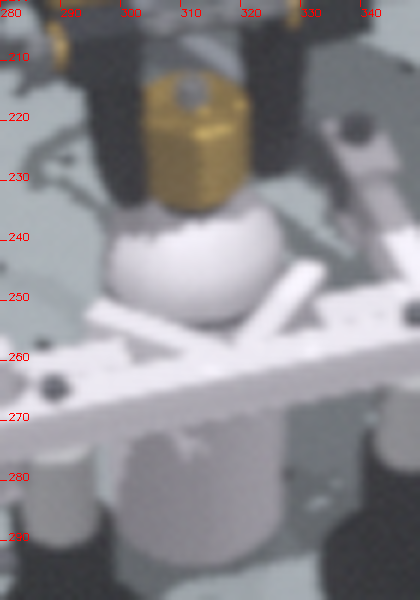

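```bash
python3 -m inch '[{"twist":[0,0,0],"slide":[0,0,0.7],"hand":-1},{"twist":[0,0,0],"slide":[0,0,0.7],"hand":-1},{"twist":[0,0,0],"slide":[0,0,0],"hand":-1},{"twist":[0,0,0],"slide":[0,0,0],"hand":-1},{"twist":[0,0,0],"slide":[0,0,0],"hand":-1},{"twist":[0,0,0],"slide":[0,0,0],"hand":-1},{"twist":[0,0,0],"slide":[0,0,0],"hand":-1},{"twist":[0,0,0],"slide":[0,0,0],"hand":-1},{"twist":[0,0,0],"slide":[0,0,0],"hand":-1},{"twist":[0,0,0],"slide":[0,0,0],"hand":-1}]'; python3 -c "
from p import *
plan(83,[.6331,.0156,.147])
for i in range(3): print(ctrl.state()['contact_force'].round(1))"
```

```text
time_s: 29.0
ee_pos: [0.6344, 0.0152, 0.1501]
ee_rot: [0.043, 0.706, -0.044, 0.706]
contact_force: [-2.9, -1.4, -3.6]
width: 0.398
pos [0.6344 0.0152 0.1501] f [-2.9 -1.4 -3.6] w 0.398 t 29.0
yaw now 82.96 tilt [-1. -0. -0.] twist [-0.0006 -0.0003  0.0004]
-> [0.6331, 0.0156, 0.147] slide(after twist) [ 3.1  0.2 -1.4] (before) [ 3.1  0.2 -1.4]
[-2.9 -1.4 -3.6]
[-2.9 -1.4 -3.6]
[-2.9 -1.4 -3.6]
```

```bash
python3 -m inch '[{"twist":[0,0,0],"slide":[0,-0.8,0.5],"hand":-1},{"twist":[0,0,0],"slide":[0,0,0],"hand":-1},{"twist":[0,0,0],"slide":[0.6,0,0],"hand":-1},{"twist":[0,0,0],"slide":[0.6,0,0],"hand":-1},{"twist":[0,0,0],"slide":[0.6,0,0],"hand":-1},{"twist":[0,0,0],"slide":[0,0,0],"hand":-1},{"twist":[0,0,0],"slide":[0,0,0],"hand":-1},{"twist":[0,0,0],"slide":[0,0,0],"hand":-1},{"twist":[0,0,0],"slide":[0,0,0],"hand":-1},{"twist":[0,0,0],"slide":[0,0,0],"hand":-1}]'; python3 -c "
from p import *
plan(83,[.6331,.0156,.147])"
```

```text
time_s: 30.25
ee_pos: [0.6349, 0.015, 0.1494]
ee_rot: [0.043, 0.706, -0.043, 0.706]
contact_force: [-5.8, -0.5, 3.8]
width: 0.397
pos [0.6349 0.015  0.1494] f [-5.8 -0.5  3.8] w 0.397 t 30.25
yaw now 82.97 tilt [-1.  0.  0.] twist [-0.0004  0.0002 -0.0001]
-> [0.6331, 0.0156, 0.147] slide(after twist) [ 2.4  0.4 -1.8] (before) [ 2.4  0.4 -1.8]
```

```bash
python3 -m inch '[{"twist":[0,0,0],"slide":[0,0,0],"hand":-0.15},{"twist":[0,0,0],"slide":[0,0,0],"hand":0},{"twist":[0,0,0],"slide":[0,0,0],"hand":0.3},{"twist":[0,0,0],"slide":[0,0,0],"hand":0.6},{"twist":[0,0,0],"slide":[-10,0,0],"hand":0.6},{"twist":[0,0,0],"slide":[-25,0,0],"hand":0.6},{"twist":[0,0,0],"slide":[-25,0,0],"hand":0.6},{"twist":[0,0,0],"slide":[-25,0,0],"hand":0.6},{"twist":[0,0,0],"slide":[0,0,0],"hand":0.6},{"twist":[0,0,0],"slide":[0,0,0],"hand":0.6}]'; python3 - <<'E'
from p import *
from fit import fit
plan(83,[.6331,.0156,.147])
snap('wrist','w14.png'); snap('scene','sc14.png'); snap('side','s14.png')
A=('sc14.png',(295,205,330,240)); Bv=('s14.png',(295,170,330,210)); C=('w14.png',(285,200,355,285))
for n,v in (('all',[A,Bv,C]),('scene',[A]),('side',[Bv]),('w',[C])): print(n,fit(v))
crop('w14.png',240,170,400,290,5,'e6.png')
E
```

```text
time_s: 31.5
ee_pos: [0.6346, 0.0142, 0.2329]
ee_rot: [0.043, 0.706, -0.044, 0.706]
contact_force: [-0.2, -0.3, 0.6]
width: 0.803
pos [0.6346 0.0142 0.2329] f [-0.2 -0.3  0.6] w 0.803 t 31.5
yaw now 82.97 tilt [-1.    -0.001 -0.001] twist [-0.0005 -0.0006  0.0007]
-> [0.6331, 0.0156, 0.147] slide(after twist) [85.9  1.2 -1.7] (before) [85.9  1.2 -1.7]
all (array([0.6313, 0.0155]), np.float64(0.191))
scene (array([0.6312, 0.0156]), np.float64(0.191))
side (array([0.633 , 0.0142]), np.float64(0.164))
w (array([0.6306, 0.0156]), np.float64(0.186))
```

View pics/e6.png

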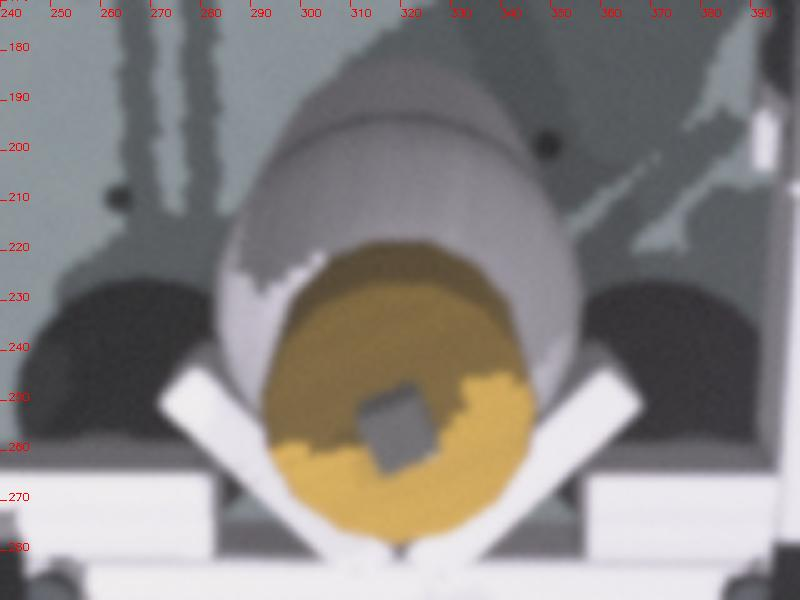

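```bash
python3 -m inch '[{"twist":[0,0,0],"slide":[24,1,-3.5],"hand":0.6},{"twist":[0,0,0],"slide":[30,0,0],"hand":0.6},{"twist":[0,0,0],"slide":[30,0,0],"hand":0.2},{"twist":[0,0,0],"slide":[0,0,0],"hand":-1},{"twist":[0,0,0],"slide":[0,0,0],"hand":-1},{"twist":[0,0,0],"slide":[0,0,0],"hand":-1},{"twist":[0,0,0],"slide":[-1.5,0,0],"hand":-1},{"twist":[0,0,0],"slide":[0,0,0.8],"hand":-1},{"twist":[0,0,0],"slide":[0,0,0.7],"hand":-1},{"twist":[0,0,0],"slide":[0,0,0],"hand":-1}]' 50; python3 -c "
from p import *
plan(83,[.6331,.0156,.147])"
```

```text
time_s: 32.9
ee_pos: [0.633, 0.0156, 0.1509]
ee_rot: [0.043, 0.706, -0.044, 0.706]
contact_force: [-1.0, -0.1, -3.4]
width: 0.397
pos [0.633  0.0156 0.1509] f [-1.  -0.1 -3.4] w 0.397 t 32.9
yaw now 82.96 tilt [-1. -0. -0.] twist [-0.0007 -0.0003  0.0004]
-> [0.6331, 0.0156, 0.147] slide(after twist) [3.9 0.  0.1] (before) [3.9 0.  0.1]
```

```bash
python3 -m inch '[{"twist":[0,0,0],"slide":[0,0,0.7],"hand":-1},{"twist":[0,0,0],"slide":[0.9,0,0],"hand":-1},{"twist":[0,0,0],"slide":[0.9,0,0],"hand":-1},{"twist":[0,0,0],"slide":[0,0,0],"hand":-1},{"twist":[0,0,0],"slide":[0,0,0],"hand":-0.15},{"twist":[0,0,0],"slide":[0,0,0],"hand":0.1},{"twist":[0,0,0],"slide":[0,0,0],"hand":0.6},{"twist":[0,0,0],"slide":[-15,0,0],"hand":0.6},{"twist":[0,0,0],"slide":[-35,0,0],"hand":0.6},{"twist":[0,0,0],"slide":[-35,0,0],"hand":0.6}]'; python3 - <<'E'
from p import *
from fit import fit
plan(83,[.6331,.0156,.147])
snap('wrist','w15.png'); snap('scene','sc15.png'); snap('side','s15.png')
A=('sc15.png',(295,205,330,240)); Bv=('s15.png',(295,170,330,210)); C=('w15.png',(285,200,355,285))
for n,v in (('all',[A,Bv,C]),('scene',[A]),('side',[Bv]),('w',[C])): print(n,fit(v))
crop('w15.png',240,170,400,290,5,'e6.png')
print(ctrl.state()['joints'].round(2))
E
```

```text
time_s: 34.15
ee_pos: [0.6339, 0.0161, 0.2359]
ee_rot: [0.043, 0.706, -0.043, 0.706]
contact_force: [0.1, -0.3, 0.2]
width: 0.798
pos [0.6339 0.0161 0.2359] f [ 0.1 -0.3  0.2] w 0.798 t 34.15
yaw now 82.99 tilt [-1.     0.001  0.   ] twist [-0.0002  0.0004 -0.0008]
-> [0.6331, 0.0156, 0.147] slide(after twist) [88.9 -0.6 -0.7] (before) [88.9 -0.7 -0.8]
all (array([0.6308, 0.0146]), np.float64(0.201))
scene (array([0.6312, 0.0156]), np.float64(0.217))
side (array([0.6323, 0.0134]), np.float64(0.163))
w (array([0.6297, 0.0157]), np.float64(0.188))
[ 0.33  0.82 -0.85  1.52  0.66  1.1   0.78]
```

View pics/e6.png

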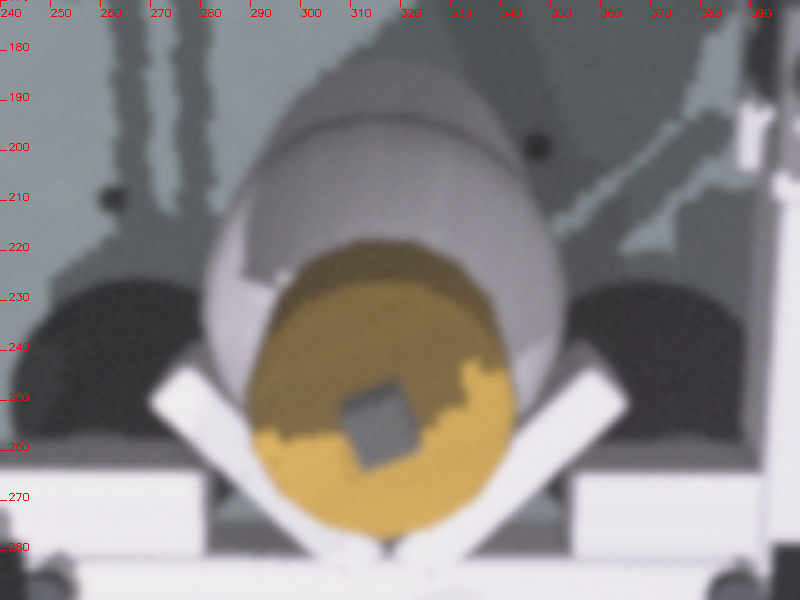

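View pics/s15.png

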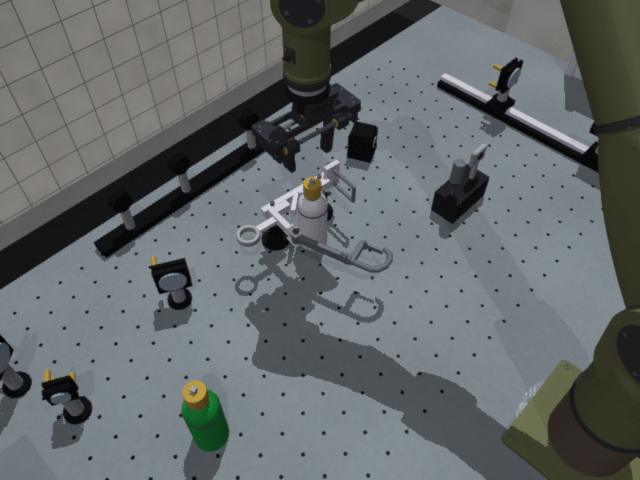

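```bash
python3 - <<'E'
from h import *
a=-.122; o=np.array([.6331,.0156])
def B(x,y,z): return [o[0]+np.cos(a)*x-np.sin(a)*y,o[1]+np.sin(a)*x+np.cos(a)*y,z]
W=load('w15.png')
big=cv2.resize(cv2.imread('pics/w15.png')[170:290,240:400],None,fx=5,fy=5,interpolation=cv2.INTER_CUBIC)
# local pixel correction from bolts
b=np.mean([proj(W,[.6897,.0694,.1168]),proj(W,[.675,-.0505,.1158])],0); print(b)
seen=np.mean([(740/5+240,588/5+170),(48/5+240,588/5+170)],0); print(seen)
pt=lambda X:tuple(((proj(W,X)-b+seen-[240,170])*5).astype(int).tolist())
for y in (1,-1): cv2.line(big,pt(B(.0424,0,.115)),pt(B(.0424-.035,y*.035,.115)),(0,0,255),1)
for s,col in ((0,(0,0,255)),(-.003,(0,200,0))):
  for r,z in ((.018,.178),(.018,.148),(.030,.128),(.03,0)):
    P=np.array([pt(B(s+r*np.cos(t),r*np.sin(t),z)) for t in np.linspace(0,6.283,80)]); cv2.polylines(big,[P],True,col,1)
cv2.imwrite('pics/e7.png',big)
E
```

```text
[317.3780063 289.97784  ]
[318.8 287.6]
```

View pics/e7.png

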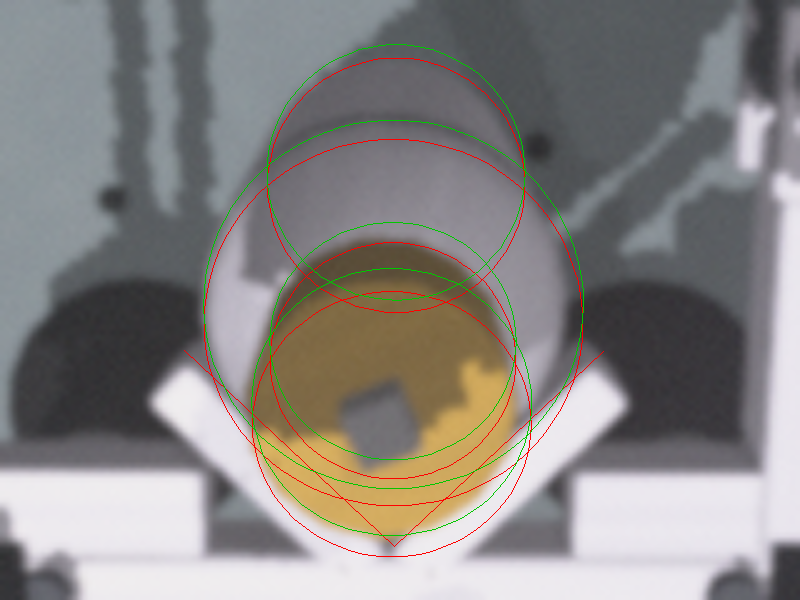

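```bash
cat > bar.py <<'E'
from p import *
a=-.122;H=np.array([.601,.0903])
def R2(v): return np.array([np.cos(a)*v[0]-np.sin(a)*v[1],np.sin(a)*v[0]+np.cos(a)*v[1]])
def tcp(q,al,off,z=.094): 
    u=R2((-np.sin(q),-np.cos(q)));b=R2((-np.cos(q),np.sin(q))); return np.r_[H+al*u+off*b,z].round(4)
E
python3 - <<'E'
from bar import *
P=[[*tcp(1.21,.145,.05)[:2],.2359],tcp(1.21,.145,.05)]+[tcp(q,.145,.026) for q in (1.2,1.0,.8,.6,.4,.25,.1,0)]
for p in P: print(np.hypot(*p[:2]).round(3),end=' ')
plan(120,*P)
# bar angle check from side image projection
d=load('s15.png')
for q in (1.15,1.2,1.25):
  u=R2((-np.sin(q),-np.cos(q)));print(q,proj(d,np.r_[H+.118*u,.115]),proj(d,np.r_[H+.187*u,.105]))
crop('s15.png',285,215,405,285,6,'f1.png')
E
```

```text
0.46 0.46 0.461 0.462 0.47 0.486 0.507 0.525 0.546 0.56 pos [0.6351 0.0166 0.237 ] f [0.8 0.1 0. ] w 0.8 t 34.3
yaw now 82.97 tilt [-1.     0.002  0.005] twist [-6.463e-01  5.200e-03 -1.000e-04]
-> [np.float64(0.4483), np.float64(0.1046), 0.2359] slide(after twist) [   1.1  169.7 -117.8] (before) [   0.2   64.5 -196.2]
-> [0.4483 0.1046 0.094 ] slide(after twist) [141.9   0.    0. ] (before) [141.9  -0.2  -0.7]
-> [0.4541 0.0798 0.094 ] slide(after twist) [  0.  -24.4  -7.4] (before) [  0.  -23.9   8.8]
-> [0.4591 0.0508 0.094 ] slide(after twist) [  0.  -27.6 -10.2] (before) [ -0.  -28.2   8.5]
-> [0.4698 0.0234 0.094 ] slide(after twist) [  0.  -29.1  -4.4] (before) [  0.  -25.9  14. ]
-> [ 0.4857 -0.0013  0.094 ] slide(after twist) [  0.  -29.3   1.4] (before) [  0.1 -22.6  18.8]
-> [ 0.5062 -0.0224  0.094 ] slide(after twist) [  0.  -28.5   7.2] (before) [  0.1 -18.4  22.9]
-> [ 0.5241 -0.0353  0.094 ] slide(after twist) [  0.  -20.1   9.1] (before) [  0.1 -10.6  19.3]
-> [ 0.5437 -0.0454  0.094 ] slide(after twist) [  0.  -18.5  11.9] (before) [ 0.1 -7.6 20.7]
-> [ 0.5575 -0.0505  0.094 ] slide(after twist) [  0.  -11.3   9.4] (before) [ 0.1 -3.4 14.3]
1.15 [351.26669451 256.63102049] [385.08030683 273.45703239]
1.2 [349.85300079 258.88393977] [382.97352622 277.15459488]
1.25 [348.28988417 261.08658593] [380.61527484 280.78255027]
```

View pics/f1.png

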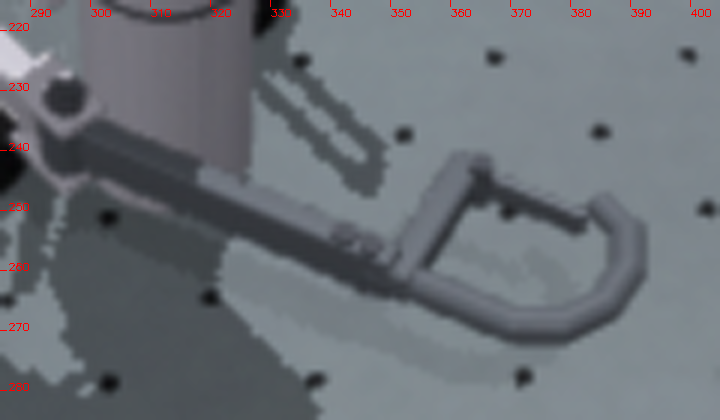

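```bash
python3 -m inch '[{"twist":[-0.1615,0,0],"slide":[0,0,0],"hand":0},{"twist":[-0.1615,0,0],"slide":[0,0,0],"hand":-1},{"twist":[-0.1615,0,0],"slide":[0,0,0],"hand":-1},{"twist":[-0.1615,0,0],"slide":[0,0,0],"hand":-1},{"twist":[0,0,0],"slide":[0,42.4,-29.5],"hand":-1},{"twist":[0,0,0],"slide":[0,42.4,-29.5],"hand":-1},{"twist":[0,0,0],"slide":[0,42.4,-29.5],"hand":-1},{"twist":[0,0,0],"slide":[0,42.4,-29.3],"hand":-1},{"twist":[0,0,0],"slide":[40,0,0],"hand":-1},{"twist":[0,0,0],"slide":[40,0,0],"hand":-1}]'; python3 - <<'E'
from bar import *
print(ctrl.state()['joints'].round(2))
plan(120,tcp(1.21,.145,.05),tcp(1.2,.145,.026)); snap('side','s16.png')
E
```

```text
time_s: 35.55
ee_pos: [0.4466, 0.1036, 0.1533]
ee_rot: [-0.183, 0.683, 0.183, 0.683]
contact_force: [0.5, -1.5, -0.7]
width: 0.004
[ 0.22  0.78 -0.91  2.12  0.97  0.74  0.75]
pos [0.4466 0.1036 0.1533] f [ 0.5 -1.5 -0.7] w 0.004 t 35.55
yaw now 120.03 tilt [-1.    -0.001  0.   ] twist [0.0006 0.0003 0.0006]
-> [0.4483 0.1046 0.094 ] slide(after twist) [59.3  0.   1.9] (before) [59.3  0.1  1.9]
-> [0.4541 0.0798 0.094 ] slide(after twist) [  0.  -24.4  -7.4] (before) [  0.  -24.4  -7.4]
```

View pics/s16.png

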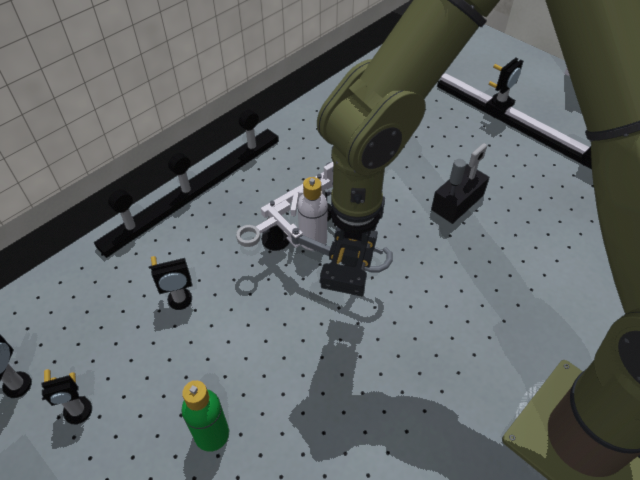

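```bash
python3 -m inch '[{"twist":[0,0,0],"slide":[30,0,1.9],"hand":-1},{"twist":[0,0,0],"slide":[29,0,0],"hand":-1},{"twist":[0,0,0],"slide":[0,-12.2,-3.7],"hand":-1},{"twist":[0,0,0],"slide":[0,-12.2,-3.7],"hand":-1},{"twist":[0,0,0],"slide":[0,-27.6,-10.2],"hand":-1},{"twist":[0,0,0],"slide":[0,-29.1,-4.4],"hand":-1},{"twist":[0,0,0],"slide":[0,-29.3,1.4],"hand":-1},{"twist":[0,0,0],"slide":[0,-28.5,7.2],"hand":-1},{"twist":[0,0,0],"slide":[0,0,0],"hand":-1},{"twist":[0,0,0],"slide":[0,0,0],"hand":-1}]'; python3 - <<'E'
from bar import *
print(ctrl.state()['joints'].round(2))
plan(120,*[tcp(q,.145,.026) for q in (.4,.25,.1,0)]); snap('side','s17.png'); snap('scene','sc17.png')
crop('s17.png',270,130,400,240,6,'f2.png'); crop('sc17.png',240,180,360,280,6,'f3.png')
E
```

```text
time_s: 36.85
ee_pos: [0.506, -0.0222, 0.0959]
ee_rot: [-0.183, 0.683, 0.183, 0.683]
contact_force: [-0.2, 0.7, -0.4]
width: 0.006
[ 0.43  0.9  -0.83  2.02  1.06  0.73  1.01]
pos [ 0.506  -0.0222  0.0959] f [-0.2  0.7 -0.4] w 0.006 t 36.85
yaw now 119.97 tilt [-1.     0.     0.001] twist [-0.0005  0.0006 -0.0002]
-> [ 0.5062 -0.0224  0.094 ] slide(after twist) [ 1.9 -0.2  0.1] (before) [ 1.9 -0.2  0.1]
-> [ 0.5241 -0.0353  0.094 ] slide(after twist) [  0.  -20.1   9.1] (before) [  0.  -20.1   9.1]
-> [ 0.5437 -0.0454  0.094 ] slide(after twist) [  0.  -18.5  11.9] (before) [  0.  -18.5  11.9]
-> [ 0.5575 -0.0505  0.094 ] slide(after twist) [  0.  -11.3   9.4] (before) [  0.  -11.3   9.4]
```

View pics/f2.png

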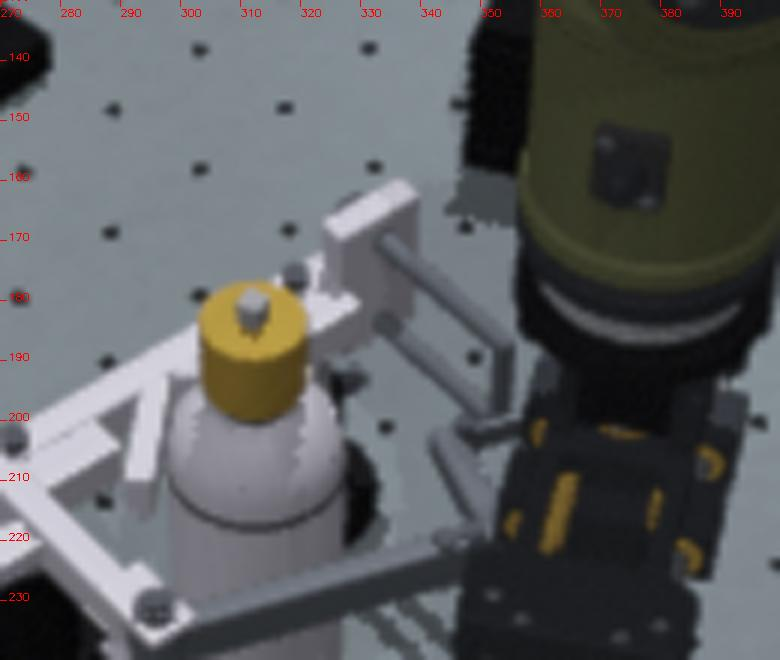

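View pics/f3.png

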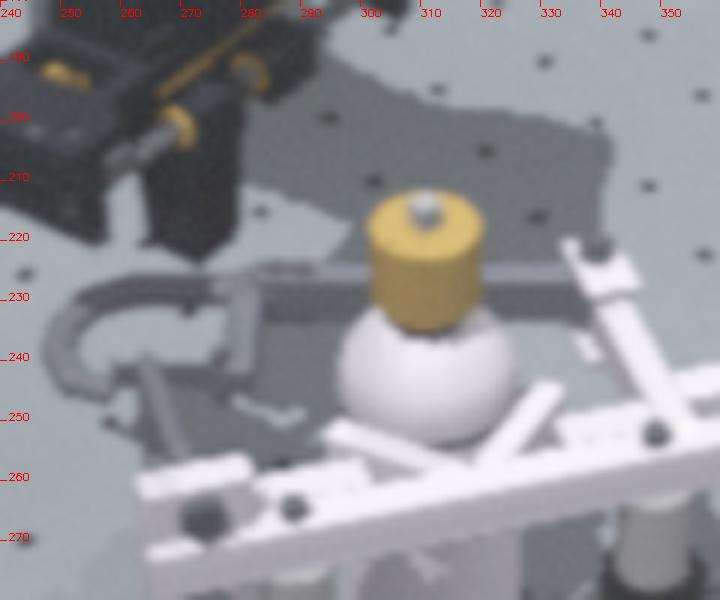

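The bar has swung in and its gate is right at the eye (scene 262,240); the bottle is undisturbed. Next is the press.

```bash
python3 -m inch '[{"twist":[0,0,0],"slide":[0,-6.7,3],"hand":-1},{"twist":[0,0,0],"slide":[0,-6.7,3],"hand":-1},{"twist":[0,0,0],"slide":[0,-6.7,3],"hand":-1},{"twist":[0,0,0],"slide":[0,-6.2,4],"hand":-1},{"twist":[0,0,0],"slide":[0,-6.2,4],"hand":-1},{"twist":[0,0,0],"slide":[0,-6.1,3.9],"hand":-1},{"twist":[0,0,0],"slide":[0,0,0],"hand":-1},{"twist":[0,0,0],"slide":[0,0,0],"hand":-1},{"twist":[0,0,0],"slide":[0,0,0],"hand":-1},{"twist":[0,0,0],"slide":[0,0,0],"hand":-1}]'; python3 - <<'E'
from bar import *
plan(120,*[tcp(q,.145,.026) for q in (.1,0,-.03)]); snap('side','s18.png'); snap('scene','sc18.png')
crop('s18.png',270,130,400,240,6,'f2.png'); crop('sc18.png',240,180,360,280,6,'f3.png')
E
```

```text
time_s: 38.2
ee_pos: [0.5433, -0.044, 0.095]
ee_rot: [-0.183, 0.683, 0.184, 0.683]
contact_force: [-3.1, 5.0, -0.8]
width: 0.002
pos [ 0.5433 -0.044   0.095 ] f [-3.1  5.  -0.8] w 0.002 t 38.2
yaw now 120.06 tilt [-1.     0.002  0.   ] twist [ 0.001   0.0002 -0.0022]
-> [ 0.5437 -0.0454  0.094 ] slide(after twist) [ 1.  -1.4 -0.4] (before) [ 1.  -1.4 -0.4]
-> [ 0.5575 -0.0505  0.094 ] slide(after twist) [  0.  -11.3   9.4] (before) [ -0.  -11.3   9.4]
-> [ 0.5618 -0.0517  0.094 ] slide(after twist) [ 0.  -3.2  3.1] (before) [-0.  -3.2  3.1]
```

View pics/f3.png

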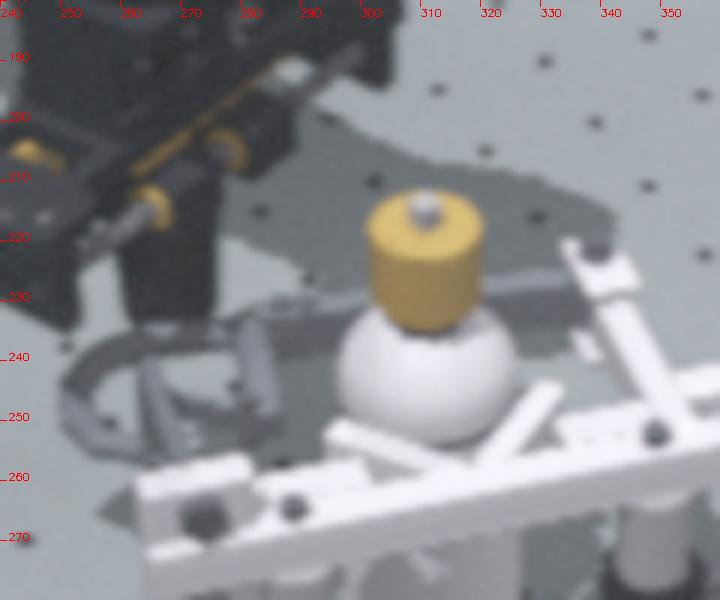

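The eye (263,245) has entered the hook and the gate is pushed inward. I'll keep pressing.

```bash
python3 -m inch '[{"twist":[0,0,0],"slide":[0,-4,3],"hand":-1},{"twist":[0,0,0],"slide":[0,-4,3.2],"hand":-1},{"twist":[0,0,0],"slide":[0,-4,3.4],"hand":-1},{"twist":[0,0,0],"slide":[0,-3.2,3.1],"hand":-1},{"twist":[0,0,0],"slide":[0,0,0],"hand":-1},{"twist":[0,0,0],"slide":[0,0,0],"hand":-1},{"twist":[0,0,0],"slide":[0,0,0],"hand":-1},{"twist":[0,0,0],"slide":[0,0,0],"hand":-1},{"twist":[0,0,0],"slide":[0,0,0],"hand":-1},{"twist":[0,0,0],"slide":[0,0,0],"hand":-1}]'; python3 - <<'E'
from bar import *
plan(120,*[tcp(q,.145,.026) for q in (0,-.03)]); snap('side','s19.png'); snap('scene','sc19.png')
crop('s19.png',270,130,400,240,6,'f2.png'); crop('sc19.png',240,180,360,280,6,'f3.png')
E
```

```text
time_s: 39.55
ee_pos: [0.5625, -0.0522, 0.0951]
ee_rot: [-0.183, 0.683, 0.183, 0.683]
contact_force: [1.0, 0.5, 0.3]
width: 0.001
pos [ 0.5625 -0.0522  0.0951] f [1.  0.5 0.3] w 0.001 t 39.55
yaw now 119.98 tilt [-1. -0.  0.] twist [-0.0004  0.      0.0001]
-> [ 0.5575 -0.0505  0.094 ] slide(after twist) [ 1.1  3.9 -3.5] (before) [ 1.1  3.9 -3.5]
-> [ 0.5618 -0.0517  0.094 ] slide(after twist) [ 0.  -3.2  3.1] (before) [ 0.  -3.2  3.1]
```

View pics/f3.png

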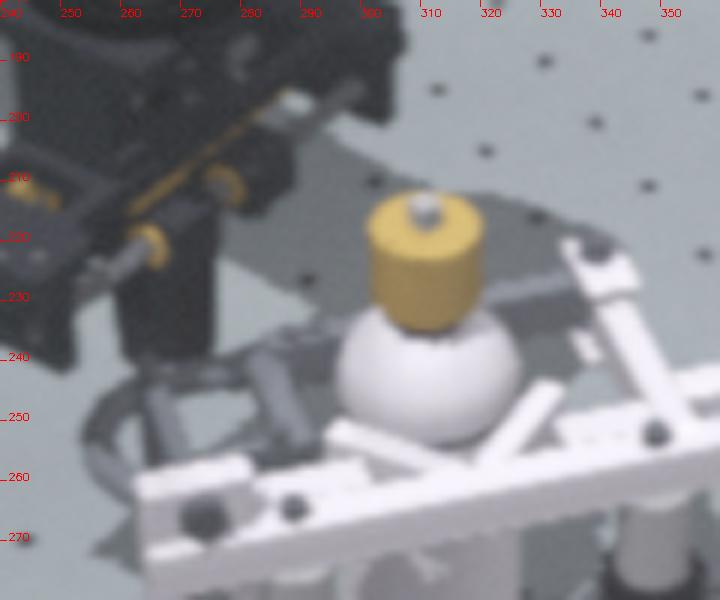

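View pics/f2.png

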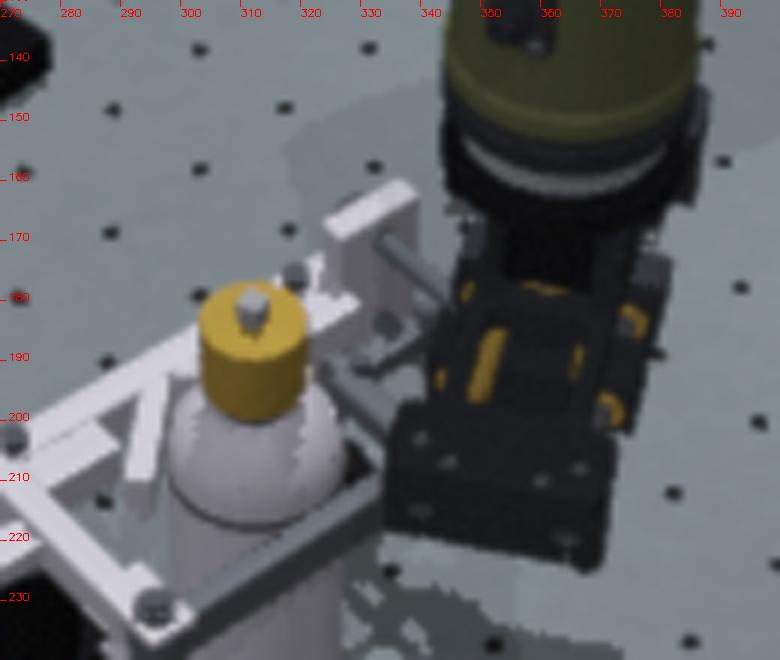

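```bash
python3 -m inch '[{"twist":[0,0,0],"slide":[0,-2,2],"hand":-1},{"twist":[0,0,0],"slide":[0,-2,2],"hand":-1},{"twist":[0,0,0],"slide":[0,0,0],"hand":-1},{"twist":[0,0,0],"slide":[0,0,0],"hand":-1},{"twist":[0,0,0],"slide":[0,10,-10],"hand":-1},{"twist":[0,0,0],"slide":[0,15,-15],"hand":-1},{"twist":[0,0,0],"slide":[-30,0,0],"hand":-1},{"twist":[0,0,0],"slide":[-45,0,0],"hand":-1},{"twist":[0,0,0],"slide":[-45,0,0],"hand":-1},{"twist":[0,0,0],"slide":[-10,0,0],"hand":0}]'; python3 - <<'E'
from bar import *
print(ctrl.state()['joints'].round(2))
plan(-3,[.4708,-.327,.235],[.4708,-.327,.113]); snap('side','s20.png'); snap('scene','sc20.png')
plan(177,[.4708,-.327,.235])
crop('s20.png',270,150,380,240,7,'f2.png'); crop('sc20.png',240,195,360,285,6,'f3.png')
E
```

```text
time_s: 40.9
ee_pos: [0.5356, -0.0439, 0.228]
ee_rot: [-0.183, 0.681, 0.182, 0.685]
contact_force: [1.0, 0.6, -0.5]
width: 0.095
[ 0.56  0.76 -1.    1.83  0.76  0.99  1.33]
pos [ 0.5356 -0.0439  0.228 ] f [ 1.   0.6 -0.5] w 0.095 t 40.9
yaw now 119.96 tilt [-1.    -0.002  0.005] twist [ 2.1461  0.0056 -0.004 ]
-> [0.4708, -0.327, 0.235] slide(after twist) [ -7.  -49.9 286.1] (before) [  -7.5 -212.9 -197.5]
-> [0.4708, -0.327, 0.113] slide(after twist) [122.   0.   0.] (before) [122.    0.3  -0.6]
pos [ 0.5345 -0.0446  0.2259] f [-1.3 -1.   0.1] w 0.186 t 41.0
yaw now 119.95 tilt [-1.    -0.001  0.002] twist [-9.957e-01  8.000e-04  2.200e-03]
-> [0.4708, -0.327, 0.235] slide(after twist) [  -9.1   48.8 -285.3] (before) [  -9.1 -212.9 -196.2]
```

View pics/f3.png

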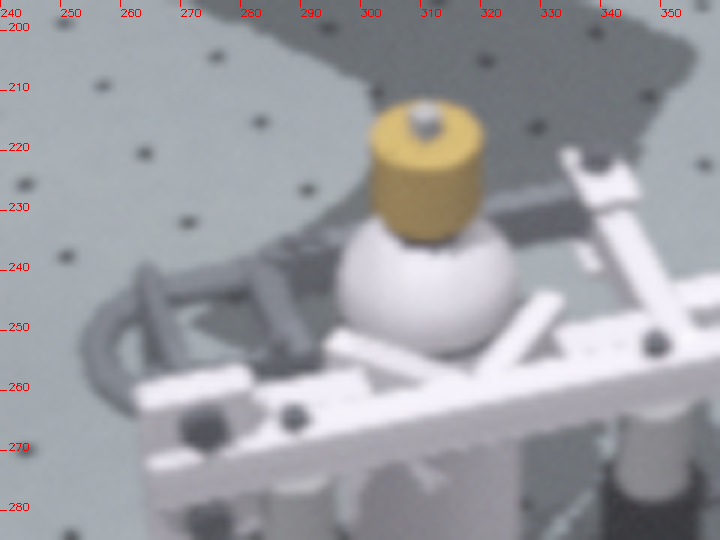

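View pics/f2.png

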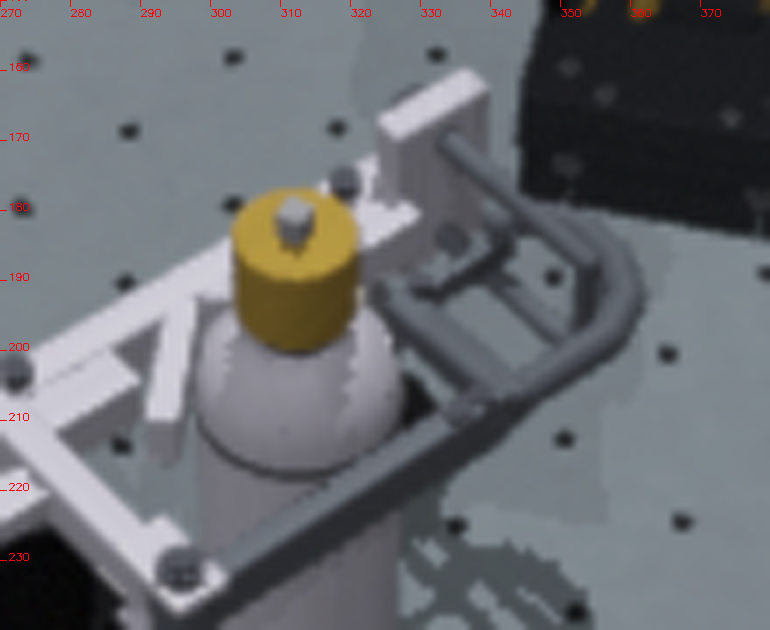

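The side view shows the eye's front bar inside the hook and the gate straight and shut, from (325,193) to (341,183). The bottle stands in the vee. Next the key: I'll compute rows that turn and translate together.

```bash
python3 - <<'E'
from p import *
s=ctrl.state();p=s['ee_pos'];yaw=np.radians(119.95)
tgt_=np.array([.4710,-.3265,.230]);N=10
st=(tgt_-p)/N*1000; print(p.round(4),st.round(1))
tw=.178
for k in range(N):
    R=tgt(yaw).as_matrix(); print((R.T@st).round(1)); yaw-=tw
print(np.degrees(yaw), (np.radians(119.95+2)-tw*N))
E
```

```text
[ 0.5345 -0.0446  0.2259] [ -6.3 -28.2   0.4]
[ -0.4 -21.3 -19.6]
[ -0.4 -24.4 -15.5]
[ -0.4 -26.7 -10.9]
[ -0.4 -28.3  -6. ]
[ -0.4 -28.9  -0.9]
[ -0.4 -28.6   4.2]
[ -0.4 -27.4   9.2]
[ -0.4 -25.3  13.9]
[ -0.4 -22.5  18.2]
[ -0.4 -18.9  21.9]
17.96351246671349 0.348429022807085
```

```bash
python3 -m inch '[{"twist":[0.178,0,0],"slide":[-0.4,-21.3,-19.6],"hand":0},{"twist":[0.178,0,0],"slide":[-0.4,-24.4,-15.5],"hand":0},{"twist":[0.178,0,0],"slide":[-0.4,-26.7,-10.9],"hand":0},{"twist":[0.178,0,0],"slide":[-0.4,-28.3,-6],"hand":0},{"twist":[0.178,0,0],"slide":[-0.4,-28.9,-0.9],"hand":0},{"twist":[0.178,0,0],"slide":[-0.4,-28.6,4.2],"hand":0},{"twist":[0.178,0,0],"slide":[-0.4,-27.4,9.2],"hand":0},{"twist":[0.178,0,0],"slide":[-0.4,-25.3,13.9],"hand":0},{"twist":[0.178,0,0],"slide":[-0.4,-22.5,18.2],"hand":0},{"twist":[0.178,0,0],"slide":[-0.4,-18.9,21.9],"hand":0}]'; python3 - <<'E'
from p import *
print(ctrl.state()['joints'].round(2))
plan(-2,[.471,-.3265,.2],[.471,-.3265,.1093]); snap('wrist','w21.png')
E
```

```text
time_s: 42.25
ee_pos: [0.4692, -0.3275, 0.2272]
ee_rot: [0.417, 0.572, -0.418, 0.57]
contact_force: [-0.6, -0.1, -0.9]
width: 0.499
[ 0.85  0.68 -0.55  1.73  0.44  0.87  0.41]
pos [ 0.4692 -0.3275  0.2272] f [-0.6 -0.1 -0.9] w 0.499 t 42.25
yaw now 17.65 tilt [-1.    -0.003 -0.002] twist [ 0.3429 -0.0014  0.003 ]
-> [0.471, -0.3265, 0.2] slide(after twist) [27.2  1.8 -1. ] (before) [27.2  2.1 -0.3]
-> [0.471, -0.3265, 0.1093] slide(after twist) [90.7  0.  -0. ] (before) [90.7  0.2  0.2]
```

View pics/w21.png

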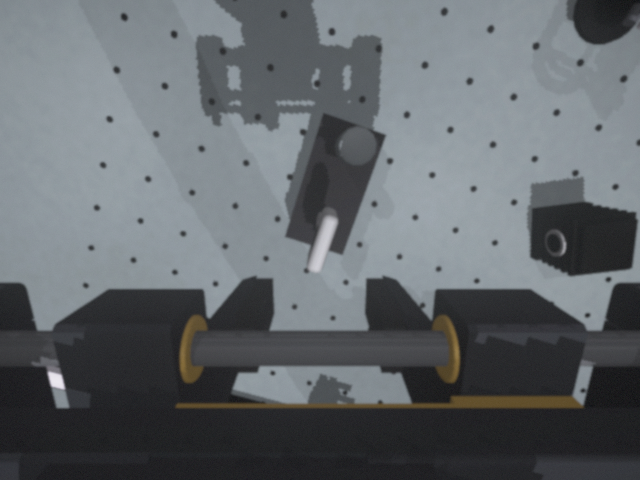

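```bash
python3 - <<'E'
from h import *
d=load('w21.png'); crop('w21.png',280,100,400,290,3,'g1.png')
crop('w21.png',295,200,355,285,7,'g1.png')
for u,v in ((331,215),(315.5,267)): print(atz(d,u,v,.142))
for p in [(332,215),(315,268)]: pass
A=atz(d,331,215,.142);B=atz(d,315.5,267,.142); print((A+B)/2,np.hypot(*(A-B)[:2]),np.degrees(np.arctan2(-(A-B)[0],(A-B)[1])))
print('driver top',atz(d,356,145,.152))
E
```

```text
[ 0.46954276 -0.30196246  0.142     ]
[ 0.47084842 -0.34247269  0.142     ]
[ 0.47019559 -0.32221757  0.142     ] 0.04053126396790822 1.8460240890389121
driver top [ 0.46964803 -0.25212507  0.152     ]
```

View pics/g1.png

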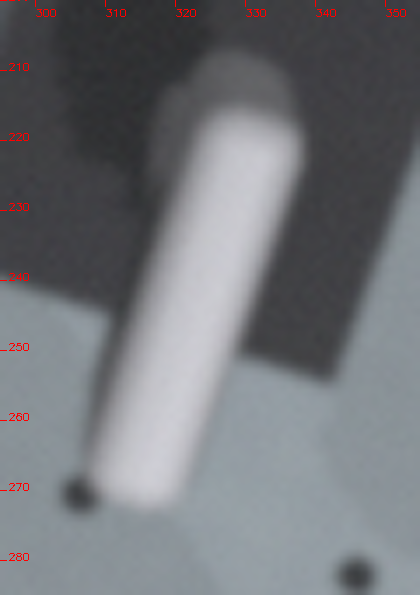

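```bash
python3 -m inch '[{"twist":[0.154,0,0],"slide":[0,0,0],"hand":0},{"twist":[0.154,0,0],"slide":[0,0,0],"hand":0},{"twist":[0,0,0],"slide":[20,1.4,-3],"hand":0},{"twist":[0,0,0],"slide":[40,0,0],"hand":0},{"twist":[0,0,0],"slide":[38,0,0],"hand":0},{"twist":[0,0,0],"slide":[20,0,0],"hand":0},{"twist":[0,0,0],"slide":[0,0,0],"hand":0},{"twist":[0,0,0],"slide":[0,0,0],"hand":-0.5},{"twist":[0,0,0],"slide":[0,0,0],"hand":-1},{"twist":[0,0,0],"slide":[0,0,0],"hand":-1}]' 25; python3 - <<'E'
from p import *
plan(0,[.471,-.3245,.1093]); snap('side','s22.png');snap('scene','sc22.png')
crop('s22.png',400,90,520,230,4,'g2.png');crop('sc22.png',90,170,210,300,4,'g3.png')
E
```

```text
time_s: 43.55
ee_pos: [0.4723, -0.3238, 0.1119]
ee_rot: [0.499, 0.501, -0.498, 0.502]
contact_force: [0.1, -0.4, -0.3]
width: 0.187
pos [ 0.4723 -0.3238  0.1119] f [ 0.1 -0.4 -0.3] w 0.187 t 43.55
yaw now 0.34 tilt [-1.     0.001  0.001] twist [ 0.006   0.0008 -0.0012]
-> [0.471, -0.3245, 0.1093] slide(after twist) [ 2.6 -1.3  0.7] (before) [ 2.6 -1.3  0.7]
```

View pics/g3.png

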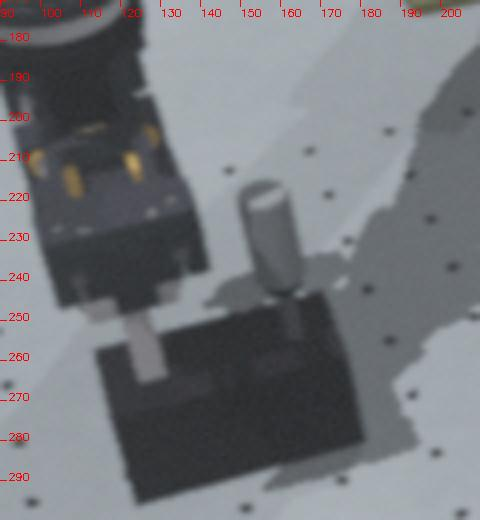

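```bash
python3 -m inch '[{"twist":[0,0,0],"slide":[0,0,0],"hand":-1},{"twist":[0,0,0],"slide":[0,0,0],"hand":-1},{"twist":[0,0,0],"slide":[0,0,0],"hand":-1},{"twist":[0,0,0],"slide":[-8,0,0],"hand":-1},{"twist":[0,0,0],"slide":[-20,0,0],"hand":-1},{"twist":[0,0,0],"slide":[-30,0,0],"hand":-1},{"twist":[0,0,0],"slide":[-35,0,0],"hand":-1},{"twist":[0,0,0],"slide":[-35,0,0],"hand":-1},{"twist":[0,0,0],"slide":[-25,0,0],"hand":-1},{"twist":[0,0,0],"slide":[0,0,0],"hand":-1}]' 30; python3 - <<'E'
from p import *
plan(0,[.54,.06,.265],[.670,.153,.265],[.67,.153,.13]); snap('side','s23.png');snap('scene','sc23.png')
crop('s23.png',400,60,540,230,4,'g2.png');crop('sc23.png',90,130,210,300,4,'g3.png')
E
```

```text
time_s: 44.9
ee_pos: [0.473, -0.3238, 0.2658]
ee_rot: [0.499, 0.5, -0.498, 0.503]
contact_force: [-0.4, -0.4, -2.2]
width: 0.131
pos [ 0.473  -0.3238  0.2658] f [-0.4 -0.4 -2.2] w 0.131 t 44.9
yaw now 0.34 tilt [-1.     0.004  0.002] twist [ 0.0059  0.0018 -0.0036]
-> [0.54, 0.06, 0.265] slide(after twist) [   0.8   67.  -383.8] (before) [ 3.000e-01  6.930e+01 -3.834e+02]
-> [0.67, 0.153, 0.265] slide(after twist) [  0. 130. -93.] (before) [  0.3 130.5 -92.2]
-> [0.67, 0.153, 0.13] slide(after twist) [135.   0.   0.] (before) [135.   -0.5  -0.2]
```

View pics/g3.png

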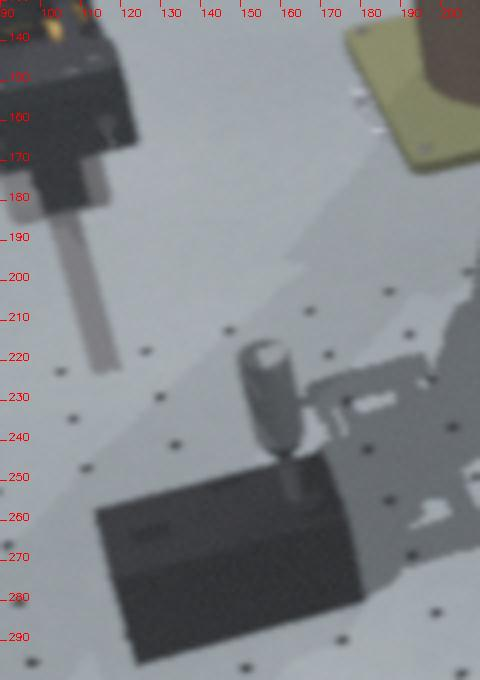

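View pics/g2.png

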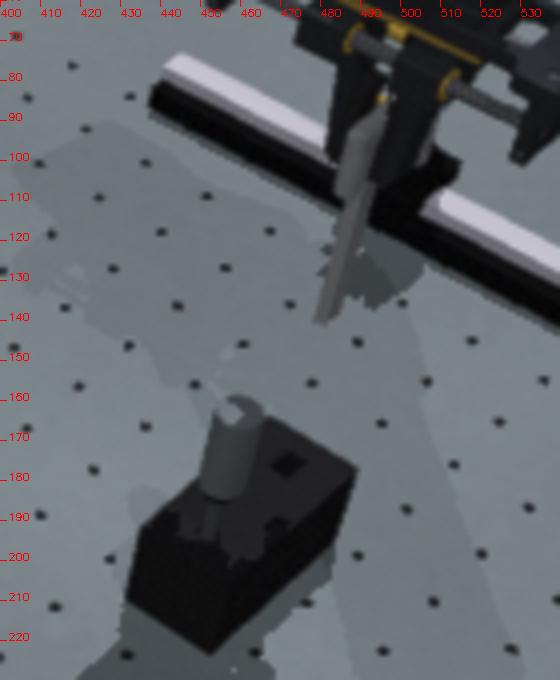

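```bash
python3 -m inch '[{"twist":[0,0,0],"slide":[0,4,-25],"hand":-1},{"twist":[0,0,0],"slide":[0,9,-48],"hand":-1},{"twist":[0,0,0],"slide":[0,9,-52],"hand":-1},{"twist":[0,0,0],"slide":[0,9,-52],"hand":-1},{"twist":[0,0,0],"slide":[0,9,-52],"hand":-1},{"twist":[0,0,0],"slide":[0,9,-52],"hand":-1},{"twist":[0,0,0],"slide":[0,9,-52],"hand":-1},{"twist":[0,0,0],"slide":[0,9,-50],"hand":-1},{"twist":[0,0,0],"slide":[0,35,-25],"hand":-1},{"twist":[0,0,0],"slide":[0,35,-25],"hand":-1}]'; python3 - <<'E'
from p import *
plan(0,[.670,.153,.265],[.67,.153,.13])
E
```

```text
time_s: 46.25
ee_pos: [0.6062, 0.1112, 0.2622]
ee_rot: [0.497, 0.502, -0.499, 0.501]
contact_force: [1.0, -0.9, -1.9]
width: 0.135
pos [0.6062 0.1112 0.2622] f [ 1.  -0.9 -1.9] w 0.135 t 46.25
yaw now 0.43 tilt [-1.    -0.003  0.001] twist [0.0075 0.0014 0.0031]
-> [0.67, 0.153, 0.265] slide(after twist) [ -2.8  63.8 -41.8] (before) [ -3.   64.1 -41.3]
-> [0.67, 0.153, 0.13] slide(after twist) [135.   0.   0.] (before) [135.    0.4  -0.2]
```

```bash
python3 -m inch '[{"twist":[0.007,0,0],"slide":[0,21,-14],"hand":-1},{"twist":[0,0,0],"slide":[0,21,-14],"hand":-1},{"twist":[0,0,0],"slide":[0,21,-13.5],"hand":-1},{"twist":[0,0,0],"slide":[12,0,0],"hand":-1},{"twist":[0,0,0],"slide":[15,0,0],"hand":-1},{"twist":[0,0,0],"slide":[7,0,0],"hand":-1},{"twist":[0,0,0],"slide":[0,0,0],"hand":-1},{"twist":[0,0,0],"slide":[0,0,0],"hand":-1},{"twist":[0,0,0],"slide":[0,0,0],"hand":-1},{"twist":[0,0,0],"slide":[0,0,0],"hand":-1}]'; python3 - <<'E'
from p import *
plan(0,[.670,.153,.225],[.67,.153,.13]); snap('side','s24.png');snap('scene','sc24.png')
crop('s24.png',210,150,310,260,6,'g2.png');crop('sc24.png',340,150,440,260,6,'g3.png')
E
```

```text
time_s: 47.5
ee_pos: [0.6695, 0.1519, 0.2306]
ee_rot: [0.5, 0.5, -0.5, 0.5]
contact_force: [-0.7, -0.2, -1.4]
width: 0.131
pos [0.6695 0.1519 0.2306] f [-0.7 -0.2 -1.4] w 0.131 t 47.5
yaw now -0.06 tilt [-1.     0.001 -0.   ] twist [-0.001  -0.0001 -0.0008]
-> [0.67, 0.153, 0.225] slide(after twist) [ 5.6  0.5 -1.1] (before) [ 5.6  0.5 -1.1]
-> [0.67, 0.153, 0.13] slide(after twist) [95.  0.  0.] (before) [95.  -0.1  0. ]
```

View pics/g3.png

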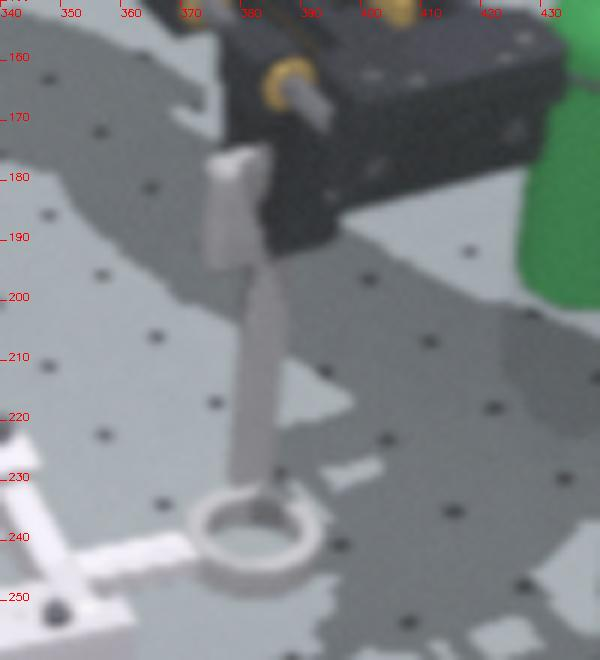

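View pics/g2.png

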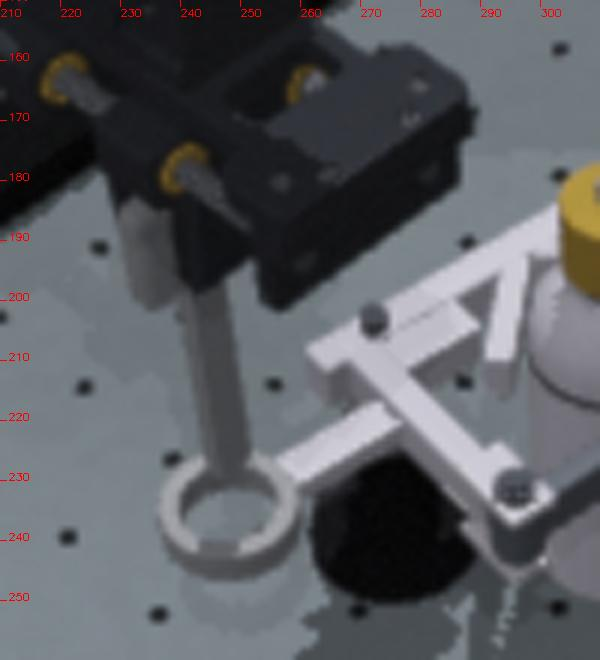

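```bash
python3 - <<'E'
from m import *
print('key end',tri((382,230.3),(248.3,228.7)))
print('mid handle',tri(c(263,330,6,340,150),c(212,330,6,210,150)))
R=[.6702,.1530,.112]; print('ring proj',proj(S,R),proj(D,R))
# expected key end center if at TCP xy
for y in (.1519,.149): print(proj(S,[.6695,y,.131]),proj(D,[.6695,y,.131]))
E
```

```text
key end (array([0.6686, 0.1508, 0.1277]), array([-0.6, -0.1, -0.6,  0.1]))
mid handle (array([0.671 , 0.1483, 0.1916]), array([-1. , -0.1, -0.9,  0.2]))
ring proj [382.26730962 236.57524392] [247.09921962 234.18848874]
[382.20058225 229.0186123 ] [246.78399499 227.80647994]
[380.91256306 229.39457099] [247.92761356 226.95771964]
```

```bash
python3 -m inch '[{"twist":[0,0,0],"slide":[0,1,-2.2],"hand":-1},{"twist":[0,0,0],"slide":[8,0,0],"hand":-1},{"twist":[0,0,0],"slide":[12,0,0],"hand":-1},{"twist":[0,0,0],"slide":[15,0,0],"hand":-1},{"twist":[0,0,0],"slide":[20,0,0],"hand":-1},{"twist":[0,0,0],"slide":[20,0,0],"hand":-1},{"twist":[0,0,0],"slide":[17,0,0],"hand":-1},{"twist":[0,0,0],"slide":[7,0,0],"hand":-1},{"twist":[0,0,0],"slide":[0,0,0],"hand":-1},{"twist":[0,0,0],"slide":[0,0,0],"hand":-1}]'; python3 - <<'E'
from p import *
plan(0,[.670,.153,.122]); snap('side','s25.png');snap('scene','sc25.png')
crop('s25.png',210,170,310,280,6,'g2.png');crop('sc25.png',340,180,440,290,6,'g3.png')
E
```

```text
time_s: 48.85
ee_pos: [0.6709, 0.1543, 0.1319]
ee_rot: [0.501, 0.499, -0.5, 0.5]
contact_force: [0.1, -0.3, -1.7]
width: 0.132
pos [0.6709 0.1543 0.1319] f [ 0.1 -0.3 -1.7] w 0.132 t 48.85
yaw now -0.06 tilt [-1.     0.002 -0.001] twist [-0.0011 -0.0005 -0.0015]
-> [0.67, 0.153, 0.122] slide(after twist) [ 9.9 -0.9  1.3] (before) [ 9.9 -0.9  1.4]
```

View pics/g3.png

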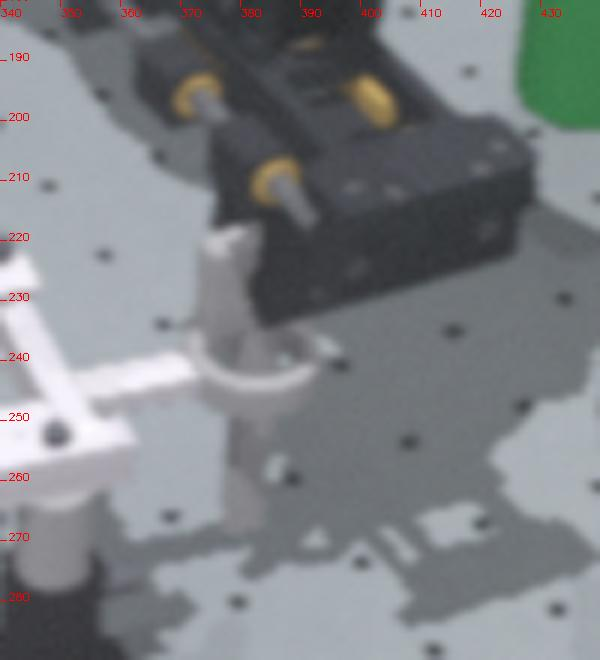

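View pics/g2.png

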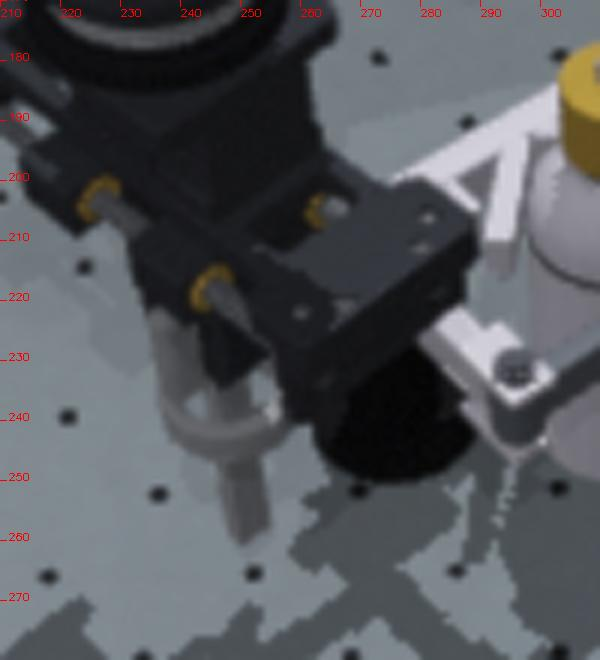

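The handle is through the ring in both views (scene 380,265; side 250,255). Now I'll lower it onto its shoulders.

```bash
python3 -m inch '[{"twist":[0,0,0],"slide":[4,0,0],"hand":-1},{"twist":[0,0,0],"slide":[3,0,0],"hand":-1},{"twist":[0,0,0],"slide":[1.5,0,0],"hand":-1},{"twist":[0,0,0],"slide":[0,0,0],"hand":-1},{"twist":[0,0,0],"slide":[0,0,0],"hand":-1},{"twist":[0,0,0],"slide":[0,0,0],"hand":-1},{"twist":[0,0,0],"slide":[0,0,0],"hand":-1},{"twist":[0,0,0],"slide":[0,0,0],"hand":-1},{"twist":[0,0,0],"slide":[0,0,0],"hand":-1},{"twist":[0,0,0],"slide":[0,0,0],"hand":-1}]'; python3 - <<'E'
from p import *
plan(0,[.670,.153,.122])
E
```

```text
time_s: 50.2
ee_pos: [0.6703, 0.1541, 0.1226]
ee_rot: [0.5, 0.5, -0.5, 0.5]
contact_force: [0.1, -0.6, -2.3]
width: 0.131
pos [0.6703 0.1541 0.1226] f [ 0.1 -0.6 -2.3] w 0.131 t 50.2
yaw now -0.06 tilt [-1.  0.  0.] twist [-0.001   0.     -0.0001]
-> [0.67, 0.153, 0.122] slide(after twist) [ 0.6 -0.3  1.1] (before) [ 0.6 -0.3  1.1]
```

```bash
python3 -m inch '[{"twist":[0,0,0],"slide":[0.8,0,0],"hand":-1},{"twist":[0,0,0],"slide":[0.8,0,0],"hand":-1},{"twist":[0,0,0],"slide":[0,0,0],"hand":-1},{"twist":[0,0,0],"slide":[0,0,0],"hand":-1},{"twist":[0,0,0],"slide":[0,0,0],"hand":-1},{"twist":[0,0,0],"slide":[0,0,0],"hand":-1},{"twist":[0,0,0],"slide":[0,0,0],"hand":-1},{"twist":[0,0,0],"slide":[0,0,0],"hand":-1},{"twist":[0,0,0],"slide":[0,0,0],"hand":-1},{"twist":[0,0,0],"slide":[0,0,0],"hand":-1}]'; python3 - <<'E'
from p import *
plan(0,[.670,.153,.122]); snap('scene','sc26.png'); crop('sc26.png',340,180,440,290,6,'g3.png')
E
```

```text
time_s: 51.45
ee_pos: [0.6704, 0.1541, 0.1218]
ee_rot: [0.5, 0.5, -0.5, 0.5]
contact_force: [-1.7, -1.3, 5.9]
width: 0.132
pos [0.6704 0.1541 0.1218] f [-1.7 -1.3  5.9] w 0.132 t 51.45
yaw now -0.06 tilt [-1.  0.  0.] twist [-0.0011  0.0001 -0.0004]
-> [0.67, 0.153, 0.122] slide(after twist) [-0.2 -0.4  1.1] (before) [-0.2 -0.4  1.1]
```

View pics/g3.png

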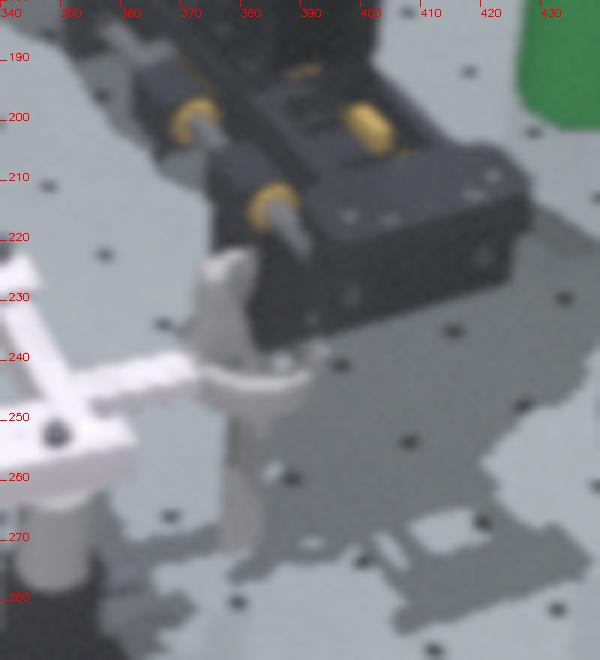

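```bash
python3 -m inch '[{"twist":[0,0,0],"slide":[-0.8,0,0],"hand":-1},{"twist":[0,0,0],"slide":[0,0,0],"hand":-0.6},{"twist":[0,0,0],"slide":[0,0,0],"hand":-0.4},{"twist":[0,0,0],"slide":[0,0,0],"hand":-0.2},{"twist":[0,0,0],"slide":[0,0,0],"hand":0},{"twist":[0,0,0],"slide":[-10,0,0],"hand":0},{"twist":[0,0,0],"slide":[-30,0,0],"hand":0},{"twist":[0,0,0],"slide":[-40,0,0],"hand":0},{"twist":[0,0,0],"slide":[-40,0,0],"hand":0},{"twist":[0,0,0],"slide":[-20,0,0],"hand":0}]'; python3 - <<'E'
from p import *
plan(0,[.45,.153,.26]); snap('scene','sc27.png');snap('side','s27.png');snap('wrist','w27.png'); crop('sc27.png',240,180,400,300,5,'g3.png');crop('s27.png',220,150,370,270,5,'g2.png')
E
```

```text
time_s: 52.75
ee_pos: [0.6713, 0.1547, 0.2655]
ee_rot: [0.502, 0.499, -0.499, 0.5]
contact_force: [-0.2, 0.3, 0.1]
width: 0.501
pos [0.6713 0.1547 0.2655] f [-0.2  0.3  0.1] w 0.501 t 52.75
yaw now -0.06 tilt [-1.     0.004 -0.002] twist [-0.0011 -0.0017 -0.0045]
-> [0.45, 0.153, 0.26] slide(after twist) [   5.5 -221.3    1.7] (before) [   4.5 -221.3    1.9]
```

View pics/g3.png

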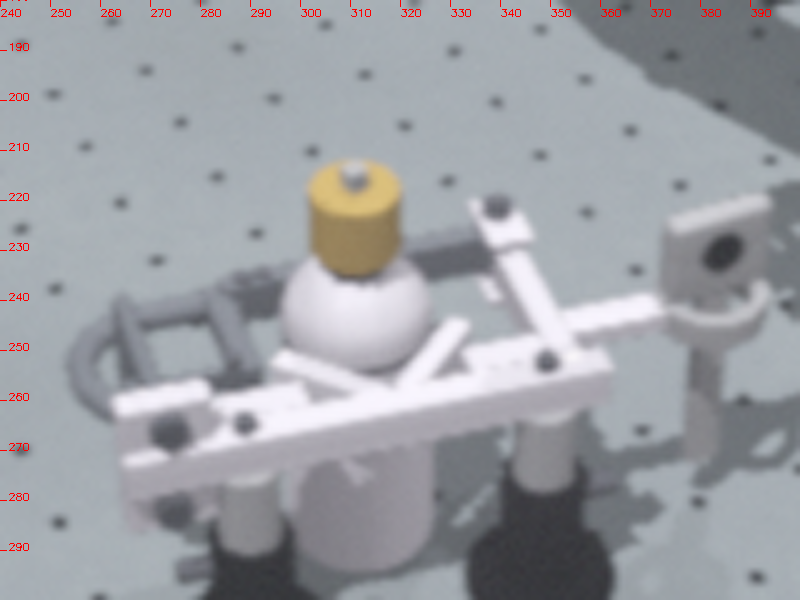

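View pics/g2.png

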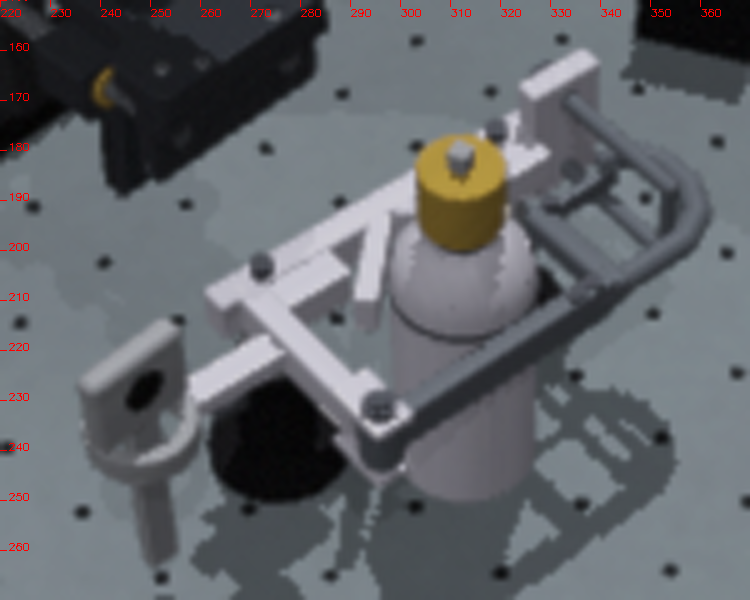

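View pics/w27.png

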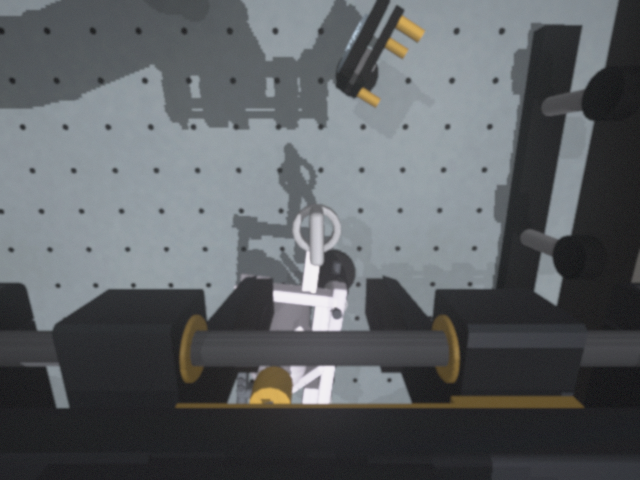

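```bash
python3 - <<'E'
from h import *
from fit import fit
print(fit([('sc27.png',(295,205,330,240)),('s27.png',(295,170,330,210))]))
a=-.122; o=np.array([.6331,.0156])
def B(x,y,z): return [o[0]+np.cos(a)*x-np.sin(a)*y,o[1]+np.sin(a)*x+np.cos(a)*y,z]
for f,x0,y0,S in (('sc27.png',280,200,6),('s27.png',270,150,6)):
    d=load(f); big=cv2.resize(cv2.imread('pics/'+f)[y0:y0+100,x0:x0+ (90)],None,fx=S,fy=S,interpolation=cv2.INTER_CUBIC)
    pt=lambda X:tuple(((proj(d,X)-[x0,y0])*S+S/2).astype(int).tolist())
    for s,col in ((0,(0,0,255)),(-.004,(0,200,0))):
        for r,zs in ((.03,(0,.127)),(.018,(.148,.178))):
            P=np.array([pt(B(s+r*np.cos(t),r*np.sin(t),z)) for t in np.linspace(0,6.283,60) for z in zs]); cv2.polylines(big,[cv2.convexHull(P)],True,col,1)
    for P in ((.6897,.0694,.1168),(.675,-.0505,.1158)): cv2.circle(big,pt(P),4,(255,0,255),1)
    for y in (1,-1): cv2.line(big,pt(B(.0424,0,.115)),pt(B(.0424-.035,y*.035,.115)),(255,0,0),1)
    cv2.imwrite('pics/h'+f,big)
E
```

```text
(array([0.6315, 0.0133]), np.float64(0.206))
```

View pics/hsc27.png

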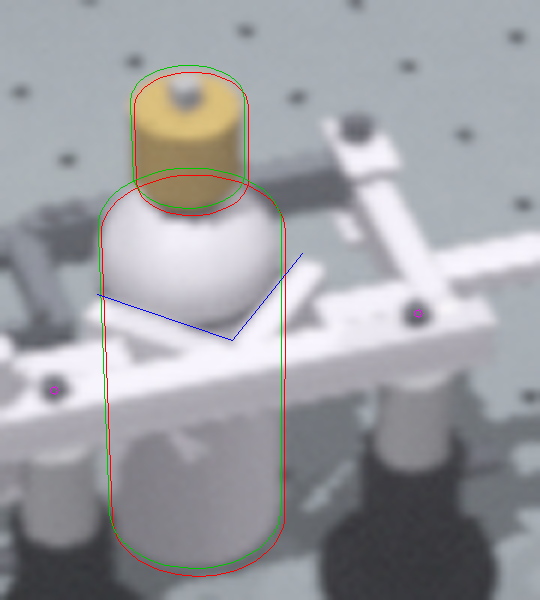

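View pics/hs27.png

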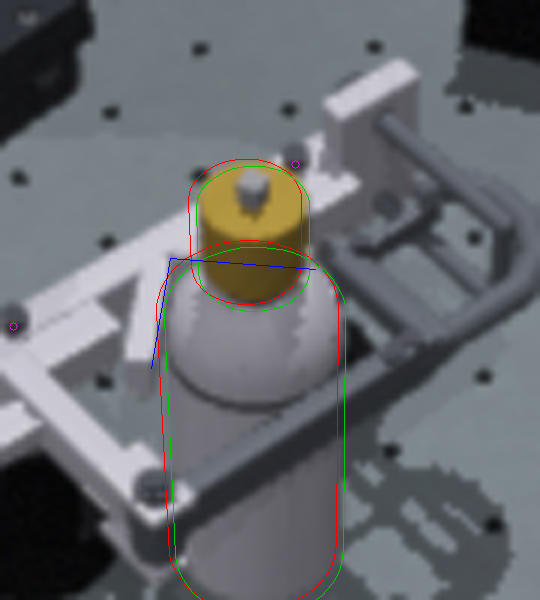

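The key hangs by its head in both views (scene 382,230; side 245,230). One more overhead look will show the bottle-to-bar and bottle-to-vee gaps.

```bash
python3 -m inch '[{"twist":[0,0,0],"slide":[0,-9,35],"hand":0.6},{"twist":[0,0,0],"slide":[0,-9,35],"hand":0.6},{"twist":[0,0,0],"slide":[0,-9,35],"hand":0.6},{"twist":[0,0,0],"slide":[0,-9,35],"hand":0.6},{"twist":[0,0,0],"slide":[0,0,0],"hand":0.6},{"twist":[0,0,0],"slide":[0,0,0],"hand":0.6},{"twist":[0,0,0],"slide":[0,0,0],"hand":0.6},{"twist":[0,0,0],"slide":[0,0,0],"hand":0.6},{"twist":[0,0,0],"slide":[0,0,0],"hand":0.6},{"twist":[0,0,0],"slide":[0,0,0],"hand":0.6}]'; python3 - <<'E'
from p import *
plan(0,[.63,.0156,.26]); snap('wrist','w28.png'); crop('w28.png',240,100,400,280,5,'k1.png')
im=cv2.imread('pics/k1.png');cv2.imwrite('pics/k1.png',im[200:800])
E
```

```text
time_s: 54.15
ee_pos: [0.6342, 0.0143, 0.2618]
ee_rot: [0.5, 0.5, -0.5, 0.5]
contact_force: [-0.5, 0.2, -1.0]
width: 0.803
pos [0.6342 0.0143 0.2618] f [-0.5  0.2 -1. ] w 0.803 t 54.15
yaw now -0.04 tilt [-1.  0.  0.] twist [-0.0006  0.0001 -0.0001]
-> [0.63, 0.0156, 0.26] slide(after twist) [ 1.8 -4.2 -1.3] (before) [ 1.8 -4.2 -1.3]
```

View pics/k1.png

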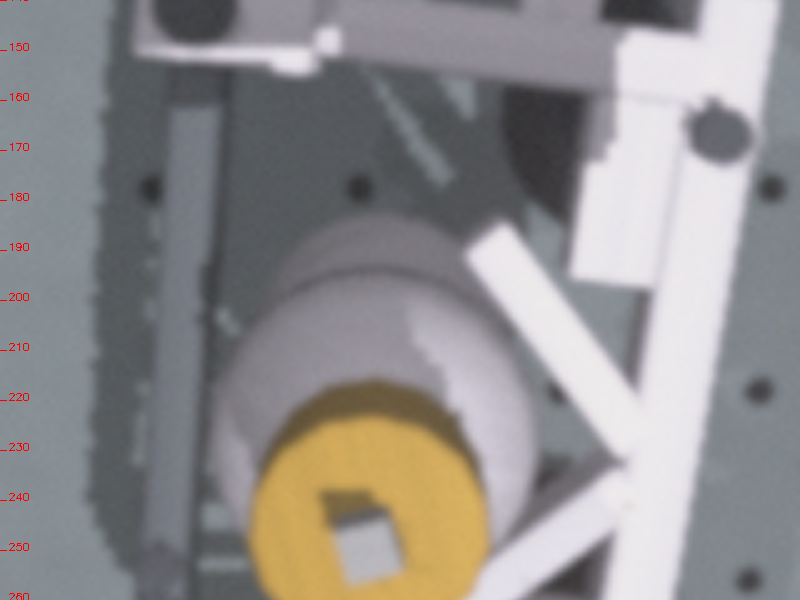

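View pics/w28.png

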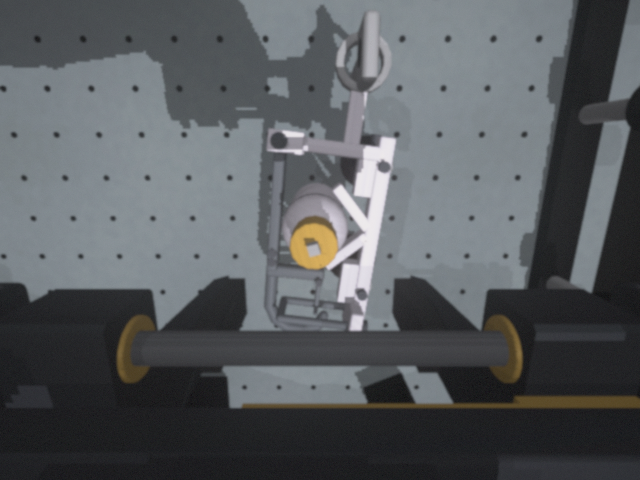

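```bash
python3 - <<'E'
from h import *
d=load('w28.png'); Z=lambda x,y:(x/5+240,(y+200)/5+100)
a=-.122; o=np.array([.6331,.0156])
def inv(P): v=P[:2]-o; return np.array([np.cos(a)*v[0]+np.sin(a)*v[1],-np.sin(a)*v[0]+np.cos(a)*v[1]])*1e3
for n,p,z in [('bar in top',(221,110),.115),('bar in',(209,300),.115),('bar in',(198,500),.115),('bar out',(170,110),.115),('bar out',(148,500),.115),('hinge bolt',(195,5),.125),('boltL',(721,137),.1168),('crossR',(780,20),.115),('crossR',(672,600),.115),('armL tip in',(467,253),.115),('armL near vertex in',(612,455),.115),
 ('bottleL',(213,425),.126),('bottleR',(536,425),.126),('spindle',(369,546),.186)]:
    print(n,inv(atz(d,*Z(*p),z)).round(1))
E
```

```text
bar in top [-36.1  53.2]
bar in [-35.1  20.2]
bar in [-33.7 -16.6]
bar out [-44.8  52.1]
bar out [-42.8 -17.7]
hinge bolt [-40.9  69.7]
boltL [49.7 59.2]
crossR [56.7 79.6]
crossR [ 55.7 -25. ]
armL tip in [ 9.2 34.1]
armL near vertex in [40.2  1. ]
bottleL [-31.3   0.3]
bottleR [24.5  7.2]
spindle [-3.  -0.1]
```

The overhead view puts the bottle about 2–3 mm short of home: spindle at bracket (−3.0, −0.1), left edge −31.3, with the bar and vee where they should be. I have time to reseat it, this time with the jaws along x so the bottle can't pivot forward in the grip.

```bash
python3 -m inch '[{"twist":[0,0,0],"slide":[25,-3.7,-1],"hand":0.6},{"twist":[0,0,0],"slide":[40,0,0],"hand":0.6},{"twist":[0,0,0],"slide":[40,0,0],"hand":0.4},{"twist":[0,0,0],"slide":[8.5,0,0],"hand":0.2},{"twist":[0,0,0],"slide":[0,0,0],"hand":-0.1},{"twist":[0,0,0],"slide":[0,0,0],"hand":-1},{"twist":[0,0,0],"slide":[0,0,0],"hand":-1},{"twist":[0,0,0],"slide":[0,0,0],"hand":-1},{"twist":[0,0,0],"slide":[-1.2,0,0],"hand":-1},{"twist":[0,0,0],"slide":[0,0,0],"hand":-1}]' 40; python3 -c "
from p import *
plan(0,[.6331,.0156,.148])"
```

```text
time_s: 55.45
ee_pos: [0.631, 0.0152, 0.15]
ee_rot: [0.501, 0.499, -0.5, 0.5]
contact_force: [0.8, 0.1, 2.2]
width: 0.394
pos [0.631  0.0152 0.15  ] f [0.8 0.1 2.2] w 0.394 t 55.45
yaw now -0.06 tilt [-1.     0.001 -0.   ] twist [-0.001  -0.0002 -0.0014]
-> [0.6331, 0.0156, 0.148] slide(after twist) [ 2.   2.1 -0.4] (before) [ 2.   2.1 -0.4]
```

```bash
python3 -m inch '[{"twist":[0,0,0],"slide":[-1.3,0,0],"hand":-1},{"twist":[0,0,0],"slide":[0,0,0],"hand":-1},{"twist":[0,0,0],"slide":[0,0.7,0.1],"hand":-1},{"twist":[0,0,0],"slide":[0,0.7,0.1],"hand":-1},{"twist":[0,0,0],"slide":[0,0.8,0.1],"hand":-1},{"twist":[0,0,0],"slide":[0,0,0],"hand":-1},{"twist":[0,0,0],"slide":[0,0,0],"hand":-1},{"twist":[0,0,0],"slide":[0,0,0],"hand":-1},{"twist":[0,0,0],"slide":[0,0,0],"hand":-1},{"twist":[0,0,0],"slide":[0,0,0],"hand":-1}]'; python3 -c "
from p import *
plan(0,[.6331,.0156,.148])"
```

```text
time_s: 56.7
ee_pos: [0.6323, 0.0149, 0.1507]
ee_rot: [-0.5, -0.5, 0.5, -0.5]
contact_force: [-3.4, 0.4, -5.5]
width: 0.4
pos [0.6323 0.0149 0.1507] f [-3.4  0.4 -5.5] w 0.4 t 56.7
yaw now -0.05 tilt [-1.    -0.001 -0.   ] twist [-0.0009 -0.      0.0008]
-> [0.6331, 0.0156, 0.148] slide(after twist) [ 2.7  0.8 -0.7] (before) [ 2.7  0.8 -0.7]
```

```bash
python3 -m inch '[{"twist":[0,0,0],"slide":[0.8,0,0],"hand":-1},{"twist":[0,0,0],"slide":[0.8,0,0],"hand":-1},{"twist":[0,0,0],"slide":[0.4,0,0],"hand":-1},{"twist":[0,0,0],"slide":[0,0,0],"hand":-1},{"twist":[0,0,0],"slide":[0,0,0],"hand":-0.15},{"twist":[0,0,0],"slide":[0,0,0],"hand":0.1},{"twist":[0,0,0],"slide":[0,0,0],"hand":0.5},{"twist":[0,0,0],"slide":[-12,0,0],"hand":0.6},{"twist":[0,0,0],"slide":[-50,0,0],"hand":0.6},{"twist":[0,0,0],"slide":[-50,0,0],"hand":0.6}]'; python3 - <<'E'
from p import *
from fit import fit
plan(0,[.6331,.0156,.148]); snap('wrist','w30.png');snap('scene','sc30.png');snap('side','s30.png')
print(fit([('sc30.png',(295,205,330,240)),('s30.png',(295,170,330,210))]))
im=cv2.imread('pics/w30.png')[140:260,240:400]; cv2.imwrite('pics/k2.png',cv2.resize(im,None,fx=5,fy=5,interpolation=cv2.INTER_CUBIC))
E
```

```text
time_s: 57.95
ee_pos: [0.6329, 0.0146, 0.2627]
ee_rot: [0.5, 0.5, -0.5, 0.5]
contact_force: [0.7, 0.3, 0.6]
width: 0.801
pos [0.6329 0.0146 0.2627] f [0.7 0.3 0.6] w 0.801 t 57.95
yaw now -0.06 tilt [-1.     0.001 -0.   ] twist [-0.0011 -0.0001 -0.0007]
-> [0.6331, 0.0156, 0.148] slide(after twist) [114.7   0.2  -1. ] (before) [ 1.147e+02  1.000e-01 -1.000e+00]
(array([0.6317, 0.0141]), np.float64(0.183))
```

View pics/k2.png

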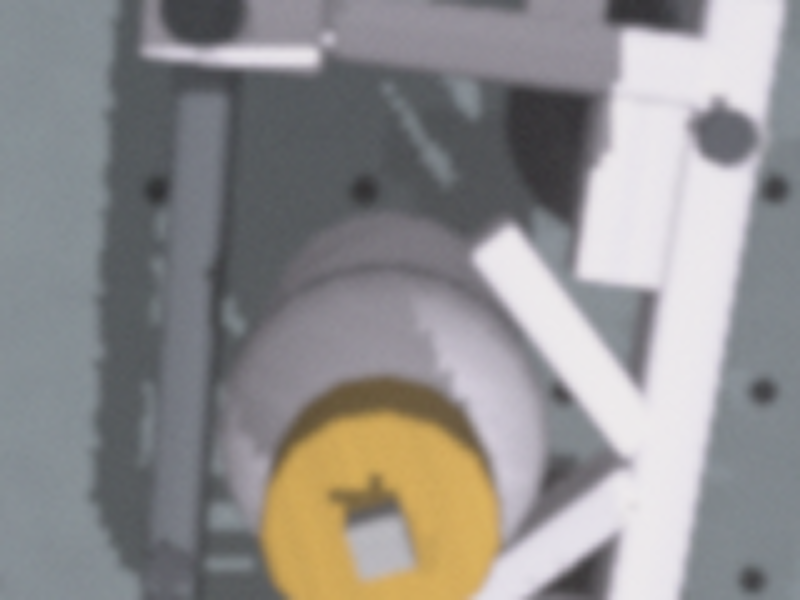

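```bash
python3 - <<'E'
from h import *
crop('s30.png',220,150,370,270,5,'k3.png')
E
```

```text
(no output)
```

View pics/k3.png

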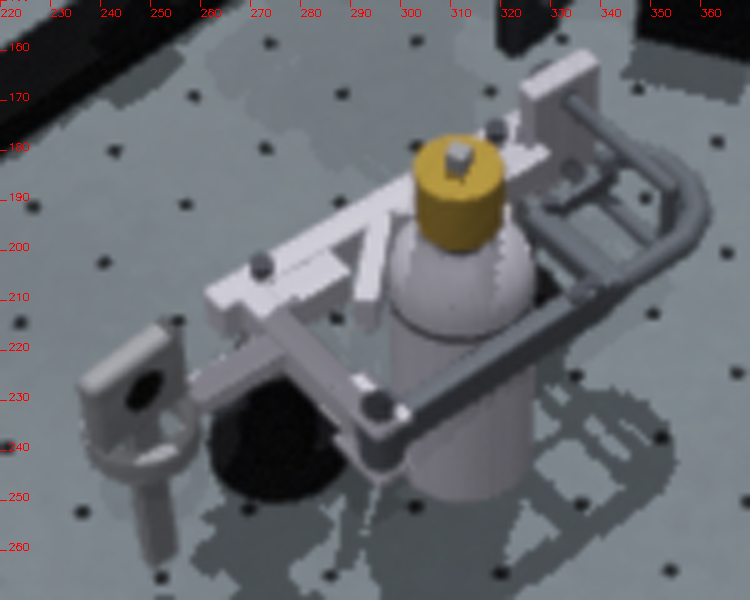

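View pics/sc30.png

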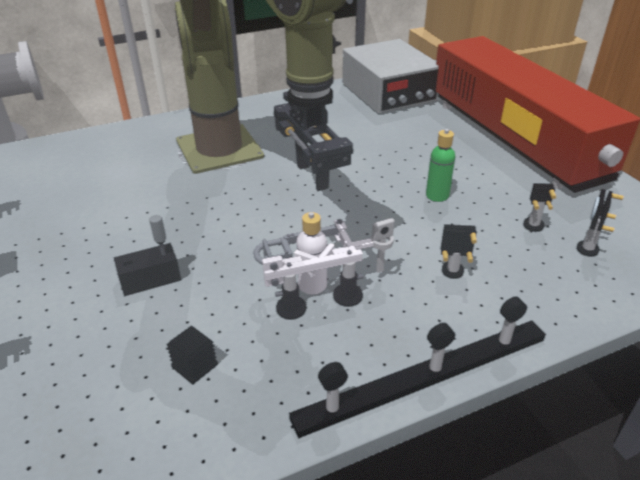

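The final views agree. The bottle is upright in the vee (scene 312,245) and the eye is inside the shut hook (side 350,190). The key hangs in the ring (scene 383,235), and the driver, mirror mount, beam dump and green bottle look unmoved. Nothing is touching the robot.

```bash
python3 -c "
from plant import ctrl
print(ctrl.sign_off())"
```

```text
the job is handed in; nothing more can be done
None
```

I handed the job in at about 58 s, inside the 72 s limit. The bottle is in the vee, the bar is latched on the eye and the key hangs in its ring.

- **Bottle:** It stands upright in the vee. My first placement was about 6 mm off along the left face, so I reseated it twice before closing the bar. A check after hanging the key still showed 2–3 mm short, so I regripped it once more. That came after the bar and key steps, so strictly out of the asked order.
    - In that last seating the contact force was -3.4 N in x and 0.4 N in y, which is the push back expected from both vee faces together.
    - The last overhead picture shows it about 2 mm closer to home than before. The cameras still disagree by 1–2 mm, so I can't confirm the fit to better than about 1 mm.
- **Bar and hook:** I pressed the hook's back until the resistance disappeared. After I backed off, the side view shows the eye inside the hook and the gate straight and shut. I did not pull on the bar to test it.
- **Key:** The handle went through the ring, and the shoulders touched at the expected height. It stayed hanging by its head after release.
- **Other objects:** The driver, mirror mount, beam dump and green bottle look unmoved in the final scene picture. Wrist forces stayed below about 13 N in every reading I took, and the robot was touching nothing at hand-in.

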